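# Put the sampling cups away behind the lift-off gate

### The arm

A 6-joint arm with a two-finger parallel gripper is mounted at the origin on the work surface. World frame = base frame: x ahead of the robot, y to its left, z up, the work surface at z = 0. Lengths are in mm, angles in degrees, forces in N, time in s.
With the tool pointing down it reaches from about 325 to 900 mm from the base axis. Payload 3.5 kg.
Tool frame: the origin (TCP) lies on the mounting face of the last link; the fingertips stand tcp_to_tips ahead of it and the grasp point (between the pads) lies 155 mm ahead of it (tcp_to_tips is the distance from the TCP to the fingertips, in mm); y points along the fingers, z is the direction in which the jaws open and shut, and the axes are right-handed (so a half turn about y gives the same grasp; the last joint's range is limited). The gripper opens to 85 mm and grips with 20 to 120 N. Pads are 22 mm wide; open, the fingers measure 114 mm over their backs; the gripper's body (76 mm by 85 mm) begins 54 mm behind the grasp point. The pads swing forward as they close: fully open they stand 13 mm farther back than shut.
Start: joints at [57.273, 15.837, -1.513, 72.651, 0, 84.076], TCP at [281.833, 557.846, 404.713] pointing down, gripper open.
Joint ranges: [-178.77, 178.77], [-48.84, 107.48], [-61.69, 71.31], [-111.58, 123.2], [-90, 87.43], [-180, 180]. Speed limits (degrees/s): [147.25, 147.25, 180, 180, 180, 180].

### API

Orientations are given as [roll, pitch, yaw] about the fixed x, y, z axes, in that order (R = Rz(yaw) Ry(pitch) Rx(roll)).
In Python, from station import state, camera, close_job, tcp_to_tips gives the robot as it stands.
- The arm moves only by the tool servo_tool, never from a script. Its argument "commands" is a list of rows, each an object with "jaw": the closure, from 0 (fully open) to 1 (shut); "travel": the shift along the tool's x, y, z in mm, a list of three; "spin": the turn about the tool's y in rad. A call has 1 to 12 rows; each row shifts and turns the pose as measured when the row begins, along the tool's axes as they then stand; what a row does not reach is not made up. A row lasts 1/8 s, in which the tool goes at most 62.5 mm and 10.7 degrees, less where a joint would pass 70% of its speed; a pose out of reach is approached as far as the arm can. A call with a gripper value outside its range is refused whole. The fingers move at their own pace and stop on an object; "force" is the grip in N (left out, the last holds). Time passes only in rows, so rows that do not move let the fingers close. It gives the time, the measured TCP pose, the force and the opening at its end, in the units of the state.
- state(): the state, without advancing time (a new reading comes with each control period).
- camera(name): name is "scene" or "side" or "wrist"; returns a dict with "color" (400x640x3 uint8, blue, green, red), "fov_y" (degrees; the focal length in pixels is half the picture's height over the tangent of half this angle, whatever the lens; pixels are square), "cx", "cy" (the principal point, pixels), "world_from_camera" (4x4, takes a point from camera to world coordinates). Camera axes: x right, y up, looking along -z (the intrinsics and any distortion apply to the point x, -y, -z); pixel columns grow to the right and rows downward; lengths in mm; the calibration is good to about 2 mm. A picture is of the moment at which its call begins. There is no depth.
- close_job(): hands the job in, once; it reports no verdict.
The state is a dict: "time_s": time; "joints": joint angles; "qd": joint speeds; "joint_torque": joint torques, N m; "tcp_pos": TCP position; "ee_rot": TCP orientation; "force": force on the tool from outside, world axes, zero at the start; "wrist_torque": the same for the moment, N m; "gripper_width": finger opening in mm.
Only numpy, scipy, OpenCV 4.12 (cv2) and the standard library are available. Lean on these libraries where they do the work, as an engineer would, in place of code of your own. Each camera call takes 0.05 s, during which the arm holds its last target.

### The job

Put the steel sampling cups away in the bay: stand the tall cup right down inside the wide pan in the bay, with its handle turned well clear of the pan's handle. Then take the gate out of its stand and hang it on the bay's hinge, both knuckles fully down over both pins, push the gate shut, and swing the catch all the way across it. Leave the other glassware and bottles on the bench as they are.

Things in the scene. Friction and masses are not known exactly. Their poses are not given: they have to be found in the camera images.
- bay: Fixed open-topped aluminium bay. Origin: centre of its underside; z up. Floor 6 mm thick, inside 170 mm (x) by 171 mm (y); 8 mm walls, 80 mm high, at its +x, -x and +y sides. Its -y side is the open doorway: hinge post (104 mm high) with two upright pins outside the +x end, catch post (76 mm high) outside the -x end.
- pin_low (a point): Foot of the lower hinge pin, on the top face of its bracket (14 mm wide, 6 mm thick), 30 mm above the bench, at (108, -91) mm in the bay's frame. Pin 10 mm in diameter, 16 mm tall: straight for 10 mm, then tapering to 4 mm at the tip. The hinge post starts 16 mm from the pin axis, on the bay's +y side.
- pin_high (a point): Foot of the upper hinge pin, an equal pin straight above the lower one, 60 mm higher (90 mm above the bench), on a like 6 mm bracket.
- gate: Loose gate, starts upright in the stand. White panel 187 mm long, 90 high, 10 thick, 240 g, steel knuckles on one upright edge. Origin: on the knuckles' axis, level with the panel's lower edge; z up; panel along its -x, 14 to 201 mm from the axis. Hung and shut its axes match the bay's, lower edge 22 mm above the bench, panel against the wall ends. Opens counter-clockwise from above, away from the bay.
- stand: Fixed grey parking stand of the gate: 100 mm long (x), 60 mm wide, 30 mm high, with a 14 mm slot along its x in which the gate stands, its lower edge 8 mm above the bench. Origin: centre of its underside.
- knuckle_low (a point): Centre of the lower mouth of the gate's lower knuckle: a ring 22 mm outside, 14 mm bore, 12 mm tall, open through. 8 mm above the panel's lower edge. It finally sits on pin_low.
- knuckle_high (a point): The same for the upper knuckle, 60 mm above the lower one; it finally sits on pin_high. As the lower knuckle must pass between the two brackets, bring the gate in sideways with its knuckles 18 to 40 mm above their final height, then lower it.
- gate_top (a point): Middle of the gate panel's upper edge (107 mm from the knuckle axis, 90 mm above the lower edge), above the centre of mass give or take 12 mm. When let go, a hung gate turns freely, stays where left, and droops up to 15 mm at its free end from hinge play.
- catch (a joint): Angle (rad) of the catch: a steel bar 12 mm tall (78 to 90 mm above the bench) on an upright axis on the catch post, reaching 50 mm from it; stays where left (0.02 N m). 0: points along the bay's -x; 1.57: along its -y, straight out; 3.14 (stop): along +x, across the outside of the shut gate. Grows counter-clockwise from above. Starts between 0.6 and 1.5.
- catch_pivot (a point): Point on the catch's axis, 84 mm above the bench, at (-106, -106) mm in the bay's frame.
- catch_stub (a point): Top of the upright round stub by which the catch is pushed, 142 mm above the bench; 10 mm in diameter, 52 mm tall, 42 mm from the catch's axis.
- pan_floor (a point): Centre of the inner floor of the wide low steel pan in the bay, 4 mm above its underside. The pan is 84 mm across the rim, 76 mm at the foot, walls 3 mm, 50 mm high, 180 g, loose. Its own +x points towards its handle.
- pan_handle (a point): Tip of the pan's handle: a 10 mm bar going out from the rim and bent up, its tip 70 mm from the pan's axis and 85 mm above its underside (end rounded, 5 mm more).
- cup_center (a point): Centre of the tall narrow steel cup, half-way up (42.5 mm above its underside). 56 mm across at the foot, 60 mm at the rim, 85 mm high, walls 3 mm, 130 g, loose. Its own +x points towards its handle.
- cup_bottom (a point): Centre of the cup's underside.
- cup_handle (a point): Tip of the cup's handle: a straight 10 mm bar standing out from the side, tip 62 mm from the cup's axis and 70 mm above its underside.
- jar_mid (a point): Bystander, not to be disturbed: low white jar with blue cap, 56 mm across, 75 mm high; its centre.
- dish_mid (a point): Bystander, not to be disturbed: flat round glass dish, 94 mm across, 17 mm high; its centre.
- beaker_mid (a point): Bystander, not to be disturbed: clear glass beaker, 72 mm across, 90 mm high; its centre.
- amber_mid (a point): Bystander, not to be disturbed: brown glass bottle, 68 mm across, 140 mm high; its centre.
- reagent_mid (a point): Bystander, not to be disturbed: white bottle with blue cap, 68 mm across, 120 mm high; its centre.
- vial_mid (a point): Bystander, not to be disturbed: small brown vial, 34 mm across, 50 mm high; its centre.
There are look-alikes about, which are no part of the job. Leave any yellow look-alike of the part that bears cup_center alone.

How it is judged (in metres and radians):
On the way, in this order (a step that is already met when the one before it is completed fails the run):
1. the cup stands released inside the pan in the bay, handles clear of each other (horizontal distance between cup_bottom and pan_floor below 0.012 m and z of cup_bottom in the frame of pan_floor between -0.004 and 0.004 m and angle between each of cup_center, pan_floor's own z axis and vertical below 0.12 rad and distance between cup_handle and pan_handle above 0.055 m and x of pan_floor in the frame of bay between -0.06 and 0.06 m and y of pan_floor in the frame of bay between -0.06 and 0.06 m and z of pan_floor in the frame of bay below 0.016 m and contact force between cup and the fingers below 0.2 N), for 0.2 s.
2. the gate hangs on both pins, knuckles fully down (horizontal distance between knuckle_low and pin_low below 0.006 m and horizontal distance between knuckle_high and pin_high below 0.006 m and z of knuckle_low in the frame of pin_low between -0.003 and 0.004 m and z of knuckle_high in the frame of pin_high below 0.004 m and angle between gate's own z axis and vertical below 0.13 rad), for 0.2 s.
3. the gate is shut and the catch is across it (all of step 2 and angle between the x axis of gate and the x axis of bay, either way round below 0.12 rad and x of gate_top in the frame of bay below 0.03 m and value of joint catch above 2.85 rad), for 0.2 s.
At the end, for the whole second after the job is handed in: Cup seated in the pan (4 mm; 12 mm of centre; upright), handle tips over 55 mm apart, pan within 60 mm of the bay centre each way; both knuckles over their pins (6 mm) and down to 4 mm; gate shut to 0.12 rad, tilt under 0.13; catch past 2.85 rad; gate and cup at rest (all of step 3 and horizontal distance between cup_bottom and pan_floor below 0.012 m and z of cup_bottom in the frame of pan_floor between -0.004 and 0.004 m and angle between each of cup_center, pan_floor's own z axis and vertical below 0.12 rad and distance between cup_handle and pan_handle above 0.055 m and x of pan_floor in the frame of bay between -0.06 and 0.06 m and y of pan_floor in the frame of bay between -0.06 and 0.06 m and z of pan_floor in the frame of bay below 0.016 m and linear speed of each of gate, cup below 0.02 m/s); the robot touches nothing.
It fails at once if another thing on the bench (jar, dish, beaker) is moved more than 30 mm or knocked over (distance of any of jar_mid, dish_mid, beaker_mid from where it was at the start of the episode above 0.03 m or angle between any of jar_mid, dish_mid, beaker_mid's own z axis and vertical above 0.5 rad).
It fails at once if another thing on the bench (amber, reagent, vial) is moved more than 30 mm or knocked over (distance of any of amber_mid, reagent_mid, vial_mid from where it was at the start of the episode above 0.03 m or angle between any of amber_mid, reagent_mid, vial_mid's own z axis and vertical above 0.5 rad).
It also fails if it takes over 72 s, if anything falls off the work surface, if the arm or the gripper's body presses on something with over 40 N, if the wrist force passes 120 N, or if a joint passes its speed limit or range.

## Working session

There is one attempt and no reset: what is moved stays moved. The work goes in short steps, Python scripts to look and compute and a tool call to move; the robot and the scene stay as the last step left them, time stands still between calls to the robot, and variables do not carry over. Pictures are saved under pics/ and viewed, and the job is handed in when it is done.

Besides the shell and the picture viewer there is one more tool, called after "Call:" in YAML: its name, and indented under it one key for each argument. servo_tool: Moves the arm, as the interface text tells. Its arguments: {"type":"object","properties":{"commands":{"type":"array"},"force":{"type":"number"}},"required":["commands"]}

```bash
ls; mkdir -p pics; python3 - <<'E'
from station import state,camera,tcp_to_tips
import cv2,numpy as np
print(state()); print(tcp_to_tips)
for n in ["scene","side","wrist"]:
    c=camera(n); cv2.imwrite(f"pics/{n}0.png",c["color"]); print(n,{k:(v if k!="color" else 0) for k,v in c.items()})
E
```

```text
pics
{'time_s': 0.0, 'joints': array([ 5.72728627e+01,  1.58802406e+01, -1.59939342e+00,  7.26503997e+01,
        5.17707430e-04,  8.40745349e+01]), 'qd': array([ 0.01959441,  0.04490292, -0.02398554, -0.03159067,  0.06583746,
        0.02620096]), 'joint_torque': array([ 1.36953975e-05, -4.45508981e+01,  2.95201546e+01,  1.65408285e-02,
       -2.36127407e-04, -6.98488435e-06]), 'tcp_pos': array([281.61670528, 557.51169934, 403.52501995]), 'ee_rot': array([-9.01292855e+01,  1.39389117e-02, -2.68016885e+01]), 'force': array([-0.15017725, -0.42739162,  0.45664758]), 'wrist_torque': array([ 0.04064531,  0.02599733, -0.03984859]), 'gripper_width': 85.10490811615122}
173.4
scene {'color': 0, 'fov_y': 48.949187846903044, 'cx': 319.5155783575284, 'cy': 199.62618112979726, 'world_from_camera': array([[ 4.00435189e-01, -7.25078599e-01,  5.60279113e-01,
         1.14656842e+03],
       [ 9.16315493e-01,  3.19654510e-01, -2.41219634e-01,
        -3.49146420e+02],
       [-4.19255128e-03,  6.09985262e-01,  7.92401668e-01,
         1.05412142e+03],
       [ 0.00000000e+00,  0.00000000e+00,  0.00
[... 259 characters left out ...]
759e-01,  6.92186215e-01, -6.15628857e-01,
        -6.41186079e+02],
       [ 1.91756344e-02,  6.70259994e-01,  7.41878586e-01,
         8.22074150e+02],
       [ 0.00000000e+00,  0.00000000e+00,  0.00000000e+00,
         1.00000000e+00]])}
wrist {'color': 0, 'fov_y': 67.84789194598005, 'cx': 319.4472043323141, 'cy': 199.4945871690819, 'world_from_camera': array([[ 4.50519452e-01, -8.58541691e-01, -2.44823177e-01,
         2.19511117e+02],
       [ 8.92764894e-01,  4.32709681e-01,  1.25431955e-01,
         5.89219175e+02],
       [-1.75120401e-03, -2.75079073e-01,  9.61420011e-01,
         3.73290638e+02],
       [ 0.00000000e+00,  0.00000000e+00,  0.00000000e+00,
         1.00000000e+00]])}
```

View pics/scene0.png

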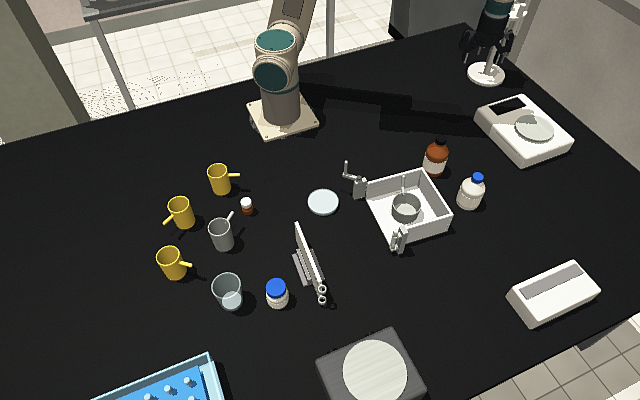

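View pics/side0.png

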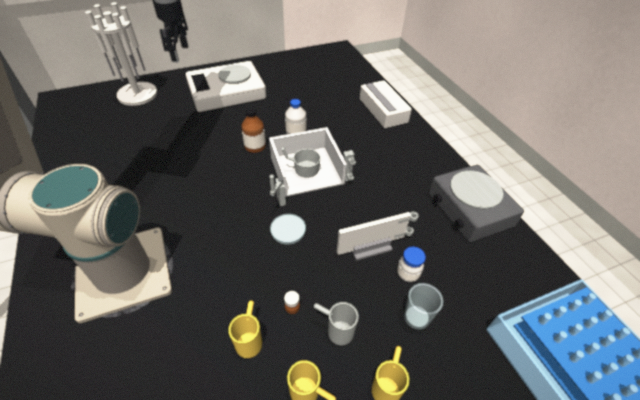

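View pics/wrist0.png

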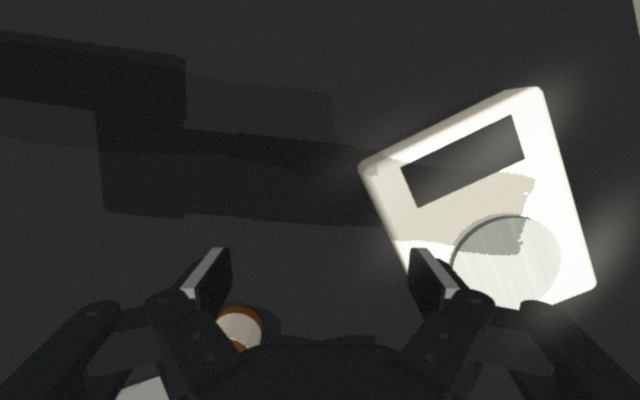

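The scene view shows the grey steel cup at (221,235) and three yellow look-alikes at (219,180), (181,213) and (172,264). The bay is at (408,208) with the pan inside it, and the gate is in its stand at (310,265). I'll enlarge these areas.

```bash
cat > h.py <<'E'
import numpy as np,cv2
from station import state,camera,tcp_to_tips
def cal(c): 
    f=200/np.tan(np.radians(c["fov_y"]/2)); return f,c["cx"],c["cy"],np.array(c["world_from_camera"])
def ray(c,uv):
    f,cx,cy,T=cal(c); d=np.array([(uv[0]-cx)/f,-(uv[1]-cy)/f,-1.0]); d=T[:3,:3]@d; return T[:3,3],d/np.linalg.norm(d)
def plane(c,uv,z):
    o,d=ray(c,uv); return o+d*(z-o[2])/d[2]
def proj(c,p):
    f,cx,cy,T=cal(c); q=T[:3,:3].T@(np.array(p,float)-T[:3,3]); return np.array([cx+f*q[0]/-q[2],cy-f*q[1]/-q[2]])
def tri(*cu):
    A=np.zeros((3,3));b=np.zeros(3)
    L=[ray(c,u) for c,u in cu]
    for o,d in L:
        P=np.eye(3)-np.outer(d,d);A+=P;b+=P@o
    x=np.linalg.solve(A,b); return x,[np.linalg.norm((np.eye(3)-np.outer(d,d))@(x-o)) for o,d in L]
def crop(c,x0,y0,w,h,s,name):
    im=c["color"][y0:y0+h,x0:x0+w]; cv2.imwrite("pics/"+name,cv2.resize(im,None,fx=s,fy=s,interpolation=cv2.INTER_CUBIC))
E
python3 - <<'E'
from h import *
s=camera("scene");d=camera("side")
import pickle;pickle.dump((s,d),open("c0.pkl","wb"))
crop(s,335,150,130,110,6,"s_bay.png");crop(d,255,115,115,95,6,"d_bay.png")
crop(s,190,170,150,145,4,"s_cup.png");crop(d,270,200,180,150,4,"d_cup.png")
print(state()["time_s"])
E
```

```text
0.25
```

View pics/s_bay.png

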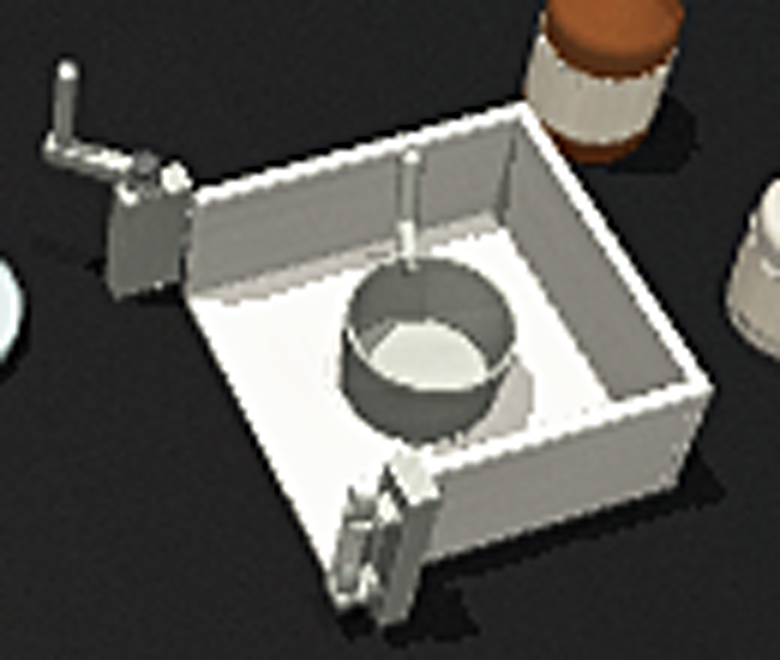

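View pics/d_bay.png

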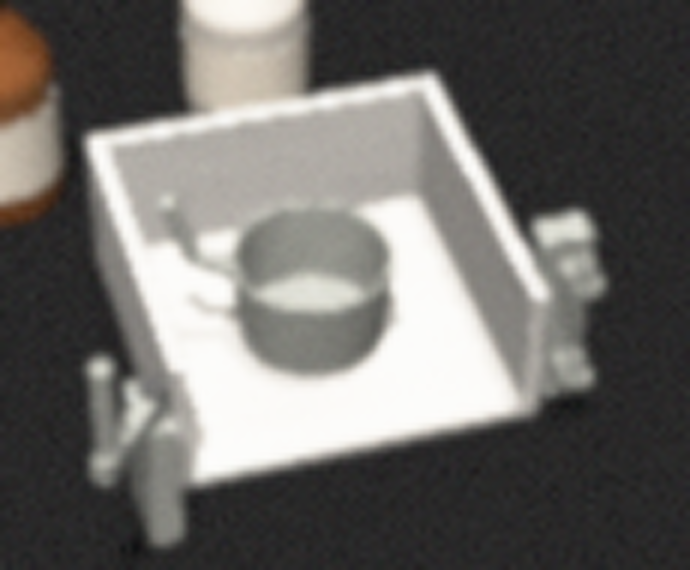

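View pics/s_cup.png

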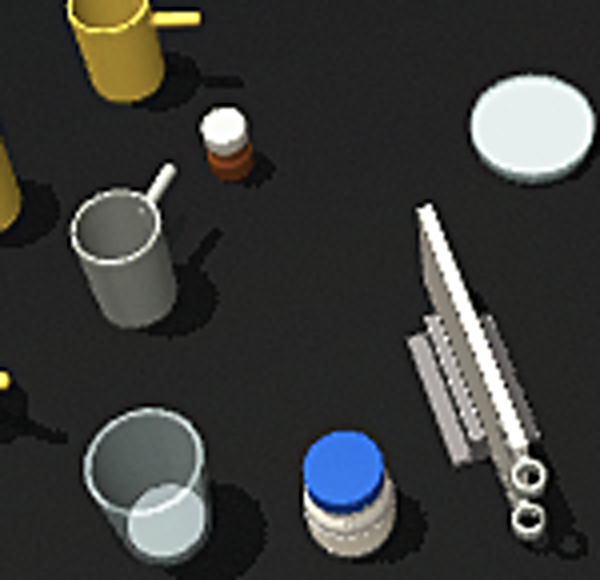

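View pics/d_cup.png

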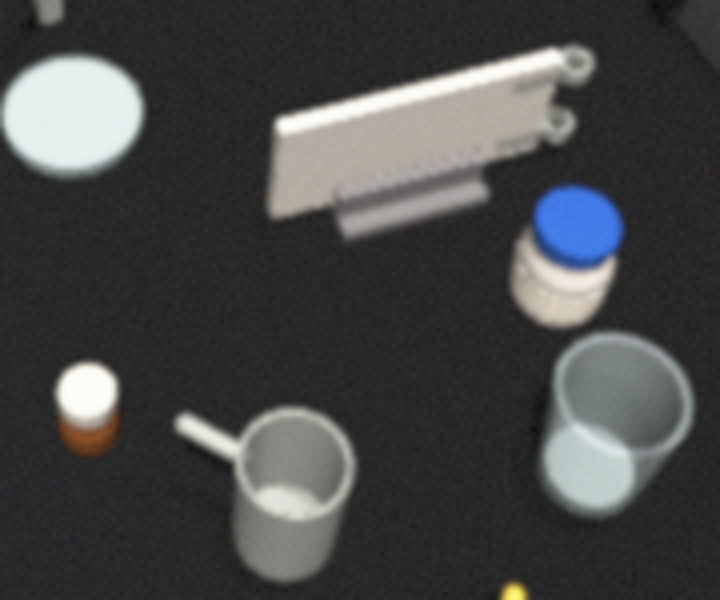

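```bash
cat > m.py <<'E'
from h import *
import pickle
s,d=pickle.load(open("c0.pkl","rb"))
def S(x,y,o,k): return (o[0]+(x+.5)/k-.5,o[1]+(y+.5)/k-.5)
sb=lambda x,y:S(x,y,(335,150),6)
db=lambda x,y:S(x,y,(255,115),6)
sc=lambda x,y:S(x,y,(190,170),4)
dc=lambda x,y:S(x,y,(270,200),4)
def T(n,a,b):
    x,e=tri((s,a),(d,b)); print(n,x.round(1),"res",np.round(e,1)); return x
c1=T("bay -x+y top",sb(525,102),db(88,138))
c2=T("bay +x+y top",sb(712,388),db(432,75))
print(np.linalg.norm(c1-c2),np.degrees(np.arctan2(*(c2-c1)[[1,0]])))
for nm,c,u in [("s-x+y",s,sb(525,102)),("s+x+y",s,sb(712,388)),("s-x-y",s,sb(193,195)),("d-x+y",d,db(88,138)),("d+x+y",d,db(432,75)),("d+x-y",d,db(548,295))]: print(nm,plane(c,u,80).round(1))
T("stub",sb(67,70),db(100,368))
T("pivot top",sb(147,160),db(172,385))
T("pan rim c",sb(430,322),db(313,258))
T("pan handle tip",sb(411,155),db(167,203))
T("cup rim c",sc(116,226),dc(294,462))
T("cup handle tip",sc(170,170),dc(182,422))
T("kn high top",sc(529,475),dc(577,63))
T("kn low top",sc(528,520),dc(557,124))
T("gate far top",sc(426,207),dc(280,122))
T("hinge pin hi",sb(362,495),db(578,255))
E
python3 m.py
```

```text
bay -x+y top [466.2 276.2  78.9] res [0.2 0.2]
bay +x+y top [650.7 260.8  80.3] res [0.3 0.3]
185.11565405570158 -4.7871842660665855
s-x+y [467.2 275.3  80. ]
s+x+y [650.8 260.6  80. ]
s-x-y [454.2  97.7  80. ]
d-x+y [465.9 275.2  80. ]
d+x+y [650.8 261.6  80. ]
d+x-y [635.5  83.3  80. ]
stub [405.9  50.7 140.6] res [0.3 0.3]
pivot top [442.2  75.6  98.7] res [3.5 3.5]
pan rim c [550.8 176.7  53.4] res [0.1 0.1]
pan handle tip [483.  199.1  92. ] res [0.4 0.4]
cup rim c [ 433.7 -335.9   83.5] res [0.3 0.3]
cup handle tip [ 391.8 -288.    68.6] res [0.5 0.5]
kn high top [ 711.5 -157.9   85.4] res [0.9 0.9]
kn low top [ 711.2 -158.2   22.7] res [0.5 0.5]
gate far top [ 512.3 -143.5   98.8] res [0.5 0.5]
hinge pin hi [648.3  78.2 103.2] res [2.1 2.1]
```

The grey cup is the only steel one: rim centre at side (344,316), handle tip at side (316,306). The yellow cups are the look-alikes. Next I'll work out the positions of its neighbours, to check clearances.

```bash
cat >> m.py <<'E'
print('---')
T("beaker rim",sc(145,461),dc(622,393))
T("jar top",sc(344,470),dc(578,222))
T("vial top",sc(224,127),dc(88,384))
T("dish",sc(533,126),dc(72,112))
T("stand corner near",sc(462,463),dc(488,190))
T("stand corner far",sc(410,340),dc(342,225))
T("gate knuckle-end top edge mid",sc(520,440),dc(558,55))
print("yellow",[plane(s,u,85).round(0)[:2] for u in [(219,168),(180,202),(171,253)]],[plane(s,u,70).round(0)[:2] for u in [(239,174),(165,222),(190,265)]])
E
python3 m.py | sed -n '/---/,$p'
```

```text
---
beaker rim [ 610.4 -366.4   87.8] res [0.2 0.2]
jar top [ 655.9 -256.2   71.3] res [0.4 0.4]
vial top [ 355.8 -239.6   50. ] res [1.2 1.2]
dish [418.6 -24.7  11.7] res [0.2 0.2]
stand corner near [ 650.3 -178.7    6.2] res [0.7 0.7]
stand corner far [ 549.7 -173.3    8.3] res [2.6 2.6]
gate knuckle-end top edge mid [ 694.8 -156.7   99.4] res [1.3 1.3]
yellow [array([ 234., -278.]), array([ 313., -412.]), array([ 466., -469.])] [array([ 267., -229.]), array([ 351., -466.]), array([ 510., -434.])]
```

Call:
servo_tool:
  commands:
    - {"jaw": 0,"travel": [0,0,0],"spin": 0}
    - {"jaw": 0,"travel": [0,0,0],"spin": 0.1}

```text
time_s: 0.5
tcp_pos: [281.7, 557.6, 403.8]
ee_rot: [-90.1, -0.0, -32.7]
force: [-0.0, 0.4, 0.4]
gripper_width: 85.3
```

Call:
servo_tool:
  commands:
    - {"jaw": 0,"travel": [0,0,0],"spin": 0.142}
    - {"jaw": 0,"travel": [0,0,0],"spin": 0.142}
    - {"jaw": 0,"travel": [57,0,-9],"spin": 0}
    - {"jaw": 0,"travel": [57,0,-9],"spin": 0}
    - {"jaw": 0,"travel": [57,0,-9],"spin": 0}
    - {"jaw": 0,"travel": [57,0,-9],"spin": 0}
    - {"jaw": 0,"travel": [57,0,-9],"spin": 0}
    - {"jaw": 0,"travel": [57,0,-9],"spin": 0}
    - {"jaw": 0,"travel": [57,0,-9],"spin": 0}
    - {"jaw": 0,"travel": [57,0,-9],"spin": 0}

```text
time_s: 1.75
tcp_pos: [529.0, 156.7, 404.7]
ee_rot: [-89.8, -0.1, -49.0]
force: [0.8, 1.7, -0.3]
gripper_width: 85.2
```

```bash
python3 - <<'E'
from h import *
import pickle
c=camera("wrist");pickle.dump((c,state()),open("w1.pkl","wb"));cv2.imwrite("pics/w1.png",c["color"]);st=state();print(st["tcp_pos"],st["ee_rot"],st["qd"].round(1),st["joints"].round(1))
E
```

```text
[532.55197733 151.94280226 404.77353267] [-89.77799242  -0.45485959 -49.38904188] [ 4.4 -0.6 -0.6  0.6  3.3  8.7] [  9.3   8.5 -10.7  70.4  -0.3  58.7]
```

View pics/w1.png

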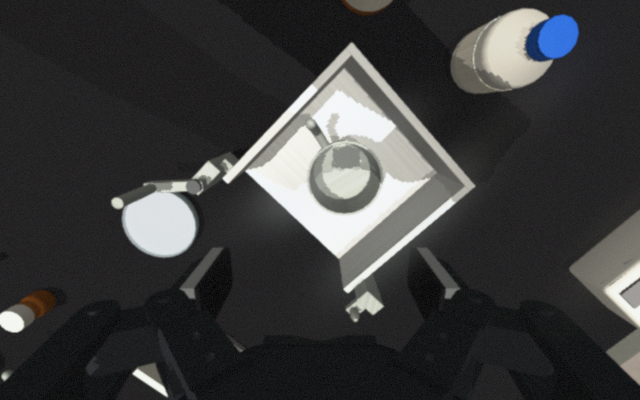

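```bash
python3 - <<'E'
from h import *
import pickle
c,_=pickle.load(open("w1.pkl","rb"))
crop(c,90,30,400,300,2,"w1a.png")
for n,u,z in [("-x+y",(352,43),80),("-x-y",(229,182),80),("+x+y",(473,185),80),("+x-y",(347,291),80),("pan rim",(345,177),56),("panhandle",(311,123),91),("stub",(117,203),142)]: print(n,plane(c,u,z).round(1))
E
```

```text
-x+y [466.6 275.8  80. ]
-x-y [459.  100.8  80. ]
+x+y [648.3 260.7  80. ]
+x-y [634.3  85.9  80. ]
pan rim [549.1 179.2  56. ]
panhandle [484.  199.5  91. ]
stub [405.9  50.1 142. ]
```

View pics/w1a.png

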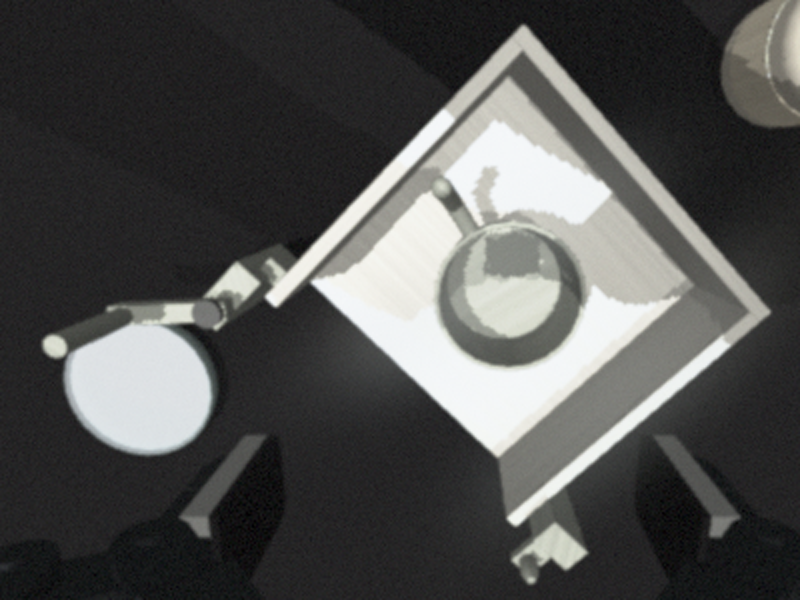

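Call:
servo_tool:
  commands:
    - {"jaw": 0,"travel": [34,0,-49],"spin": 0}
    - {"jaw": 0,"travel": [34,0,-49],"spin": 0}
    - {"jaw": 0,"travel": [34,0,-49],"spin": 0}
    - {"jaw": 0,"travel": [34,0,-49],"spin": 0}
    - {"jaw": 0,"travel": [34,0,-49],"spin": 0}
    - {"jaw": 0,"travel": [34,20,-49],"spin": 0}
    - {"jaw": 0,"travel": [34,30,-49],"spin": 0}
    - {"jaw": 0,"travel": [34,30,-49],"spin": 0}
    - {"jaw": 0,"travel": [0,0,0],"spin": 0}

```text
time_s: 2.92
tcp_pos: [414.9, -310.8, 331.5]
ee_rot: [-89.5, -1.1, -49.6]
force: [-0.7, 0.1, 1.1]
gripper_width: 85.4
```

```bash
python3 - <<'E'
from h import *
import pickle
c=camera("wrist");st=state();pickle.dump((c,st),open("w2.pkl","wb"));cv2.imwrite("pics/w2.png",c["color"]);print(st["tcp_pos"],st["ee_rot"],st["qd"].round(1),st["joints"].round(1),st["time_s"])
print(proj(c,[433.7,-335.9,85]),proj(c,[391.8,-288,70]))
E
```

```text
[ 415.47543687 -309.67681923  332.44718292] [-89.41314379  -1.12190592 -49.44581507] [ 2.7 -1.6  0.4  1.   0.5  0.5] [-44.    7.5 -20.9  60.4   0.5   5.5] 2.975
[313.5511131  241.49457343] [312.25108535 158.10693172]
```

View pics/w2.png

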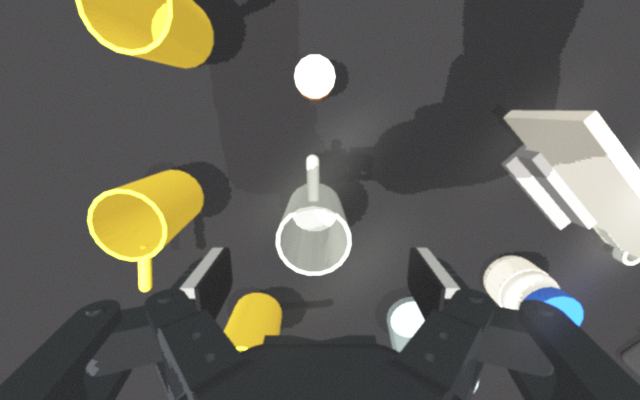

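```bash
cat >> h.py <<'E'
from scipy.spatial.transform import Rotation as Ro
def go(p,yaw=None,L=155):
    """travel (tool axes) bringing the grasp point to p; first the spin"""
    st=state(); r,pi,y=st["ee_rot"]; R=Ro.from_euler("xyz",[r,pi,y],degrees=True).as_matrix()
    if yaw is not None:
        dy=(yaw-y+180)%360-180; print("spin",np.radians(-dy).round(3)); R=R@Ro.from_rotvec([0,np.radians(-dy),0]).as_matrix()
    g=st["tcp_pos"]+L*(Ro.from_euler("xyz",[r,pi,y],degrees=True).as_matrix())[:,1]
    print("t",st["time_s"],"grasp",g.round(1),"rot",st["ee_rot"].round(1),"F",st["force"].round(1),"w",st["gripper_width"].round(1),"j6",st["joints"][5].round(0)); print("travel",(R.T@(np.array(p)-g)).round(1)); return R
E
python3 -c "
from h import *
go([433.7,-335.9,70],-49.5)"
```

```text
spin 0.001Traceback (most recent call last):
  File "<string>", line 3, in <module>
    go([433.7,-335.9,70],-49.5)
    ~~^^^^^^^^^^^^^^^^^^^^^^^^^
  File "h.py", line 26, in go
    print("t",st["time_s"],"grasp",g.round(1),"rot",st["ee_rot"].round(1),"F",st["force"].round(1),"w",st["gripper_width"].round(1),"j6",st["joints"][5].round(0)); print("travel",(R.T@(np.array(p)-g)).round(1)); return R
                                                                                                       ^^^^^^^^^^^^^^^^^^^^^^^^^
AttributeError: 'float' object has no attribute 'round'
```

```bash
sed -i 's/st\["gripper_width"\].round(1)/round(st["gripper_width"],1)/' h.py
python3 -c "
from h import *
go([433.7,-335.9,70],-49.5)"
```

```text
spin 0.001
t 2.975 grasp [ 418.7 -311.   177.5] rot [-89.4  -1.1 -49.4] F [-0.8  0.9 -0.1] w 85.5 j6 5.0
travel [ 26.6 108.   -5.9]
```

Call:
servo_tool:
  commands:
    - {"jaw": 0,"travel": [27,20,-6],"spin": 0}
    - {"jaw": 0,"travel": [0,30,0],"spin": 0}
    - {"jaw": 0,"travel": [0,30,0],"spin": 0}
    - {"jaw": 0,"travel": [0,24,0],"spin": 0}
    - {"jaw": 0,"travel": [0,0,0],"spin": 0}

```text
time_s: 3.6
tcp_pos: [435.4, -331.6, 231.4]
ee_rot: [-89.2, -1.5, -49.0]
force: [0.1, -0.3, 0.1]
gripper_width: 85.1
```

```bash
python3 -c "
from h import *
go([433.7,-335.9,70],-49.5)"
```

```text
spin 0.008
t 3.6 grasp [ 439.6 -333.3   76.5] rot [-89.2  -1.5 -49. ] F [ 0.1 -0.3  0.1] w 85.1 j6 5.0
travel [-2.1  6.3 -6.3]
```

Call:
servo_tool:
  commands:
    - {"jaw": 0,"travel": [-2,7,-6],"spin": 0}
    - {"jaw": 0,"travel": [0,0,0],"spin": 0}
    - {"jaw": 1,"travel": [0,0,0],"spin": 0}
    - {"jaw": 1,"travel": [0,0,0],"spin": 0}
    - {"jaw": 1,"travel": [0,0,0],"spin": 0}
    - {"jaw": 1,"travel": [0,0,0],"spin": 0}
  force: 40

```text
time_s: 4.35
tcp_pos: [431.4, -334.6, 228.6]
ee_rot: [-89.2, -2.0, -48.9]
force: [-0.1, -0.7, -1.3]
gripper_width: 59.2
```

```bash
python3 -c "
from h import *
go([433.7,-335.9,70],-49.5)"
```

```text
spin 0.01
t 4.35 grasp [ 436.5 -337.1   73.7] rot [-89.2  -2.  -48.9] F [-0.1 -0.7 -1.3] w 59.2 j6 4.0
travel [-2.9  3.6 -1.3]
```

Call:
servo_tool:
  commands:
    - {"jaw": 1,"travel": [0,-20,0],"spin": 0}
    - {"jaw": 1,"travel": [0,-40,0],"spin": 0}
    - {"jaw": 1,"travel": [0,-40,0],"spin": 0}
    - {"jaw": 1,"travel": [0,-35,0],"spin": 0}

```text
time_s: 4.85
tcp_pos: [425.2, -330.7, 361.7]
ee_rot: [-89.2, -1.2, -48.9]
force: [-0.2, -1.0, -1.2]
gripper_width: 58.9
```

```bash
python3 -c "
from h import *
go([550,178,220],-142)
c=camera('wrist');cv2.imwrite('pics/w3.png',c['color'])"
```

```text
spin 1.624
t 4.85 grasp [ 429.  -331.9  206.8] rot [-89.2  -1.2 -48.9] F [-0.2 -1.  -1.2] w 58.9 j6 4.0
travel [-409.5  -14.1 -327. ]
```

View pics/w3.png

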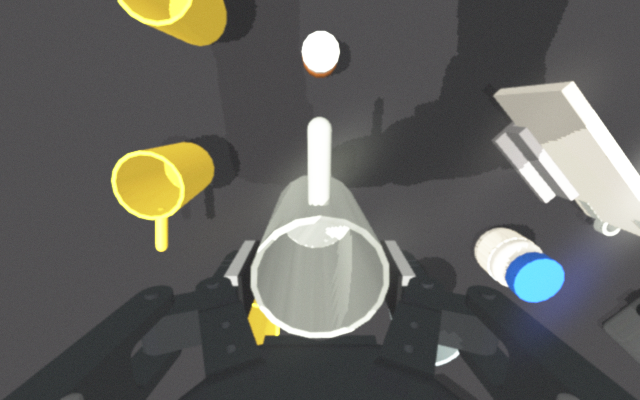

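Call:
servo_tool:
  commands:
    - {"jaw": 1,"travel": [-23,-2,40],"spin": 0}
    - {"jaw": 1,"travel": [-23,-2,40],"spin": 0}
    - {"jaw": 1,"travel": [-23,-2,40],"spin": 0}
    - {"jaw": 1,"travel": [-23,-2,40],"spin": 0}
    - {"jaw": 1,"travel": [-23,-2,40],"spin": 0}
    - {"jaw": 1,"travel": [-23,-2,40],"spin": 0}
    - {"jaw": 1,"travel": [-23,-2,40],"spin": 0}
    - {"jaw": 1,"travel": [-23,-2,38],"spin": 0}

```text
time_s: 5.9
tcp_pos: [548.6, 22.7, 380.3]
ee_rot: [-89.2, -1.9, -49.4]
force: [0.8, -0.5, -2.0]
gripper_width: 59.7
```

Call:
servo_tool:
  commands:
    - {"jaw": 1,"travel": [0,0,0],"spin": 0.18}
    - {"jaw": 1,"travel": [0,0,0],"spin": 0.18}
    - {"jaw": 1,"travel": [0,0,0],"spin": 0.18}
    - {"jaw": 1,"travel": [0,0,0],"spin": 0.18}
    - {"jaw": 1,"travel": [0,0,0],"spin": 0.18}
    - {"jaw": 1,"travel": [0,0,0],"spin": 0.18}
    - {"jaw": 1,"travel": [0,0,0],"spin": 0.18}
    - {"jaw": 1,"travel": [0,0,0],"spin": 0.18}
    - {"jaw": 1,"travel": [0,0,0],"spin": 0.18}

```text
time_s: 7.02
tcp_pos: [547.7, 27.4, 373.1]
ee_rot: [-88.6, 0.7, -144.9]
force: [0.3, 0.2, -0.8]
gripper_width: 59.5
```

```bash
python3 -c "
from h import *
go([550,178,220],-142)
c=camera('wrist');cv2.imwrite('pics/w4.png',c['color'])
import pickle;pickle.dump((c,state()),open('w4.pkl','wb'))"
```

```text
spin -0.05
t 7.025 grasp [551.4  25.3 218.2] rot [ -88.6    0.7 -144.9] F [ 0.3  0.2 -0.8] w 59.5 j6 141.0
travel [ -92.9   -3.8 -121.1]
```

View pics/w4.png

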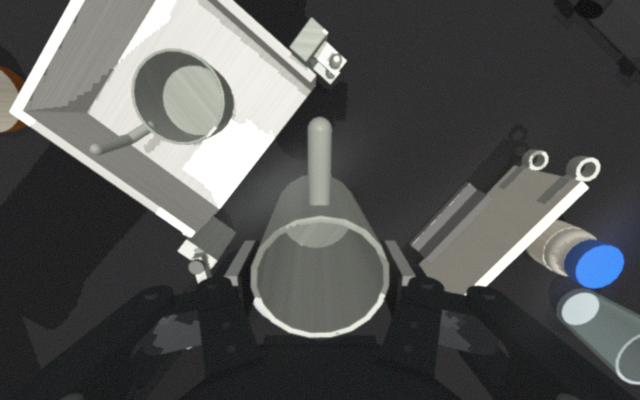

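```bash
python3 -c "
from h import *
import pickle
c,st=pickle.load(open('w4.pkl','rb'))
print(plane(c,(183,97),56),plane(c,(96,149),91), 'pinhi tip',plane(c,(335,62),106))
crop(c,270,0,120,110,6,'w4pin.png')
print(proj(c,[433.7+550-433.7,178,56]))
"
```

```text
[553.78528307 173.60405318  56.        ] [482.93245635 199.26535084  91.        ] pinhi tip [648.34229503  76.35218115 106.        ]
[176.63813406  97.64460133]
```

View pics/w4pin.png

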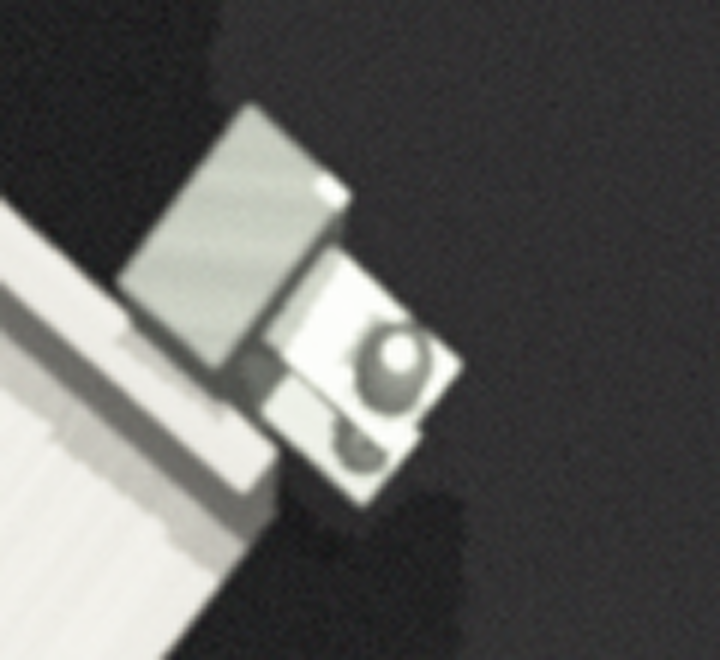

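Call:
servo_tool:
  commands:
    - {"jaw": 1,"travel": [-30,-1,-40],"spin": -0.05}
    - {"jaw": 1,"travel": [-30,-1,-40],"spin": 0}
    - {"jaw": 1,"travel": [-30,-1,-40],"spin": 0}
    - {"jaw": 1,"travel": [0,0,0],"spin": 0}

```text
time_s: 7.58
tcp_pos: [547.6, 180.5, 371.8]
ee_rot: [-88.6, 0.5, -141.7]
force: [-0.3, -0.6, -0.7]
gripper_width: 59.7
```

```bash
python3 -c "
from h import *
go([551,177,170],-142)
c=camera('wrist');cv2.imwrite('pics/w5.png',c['color'])
import pickle;pickle.dump((c,state()),open('w5.pkl','wb'))
for n in ['scene','side']:
  x=camera(n);cv2.imwrite(f'pics/{n}5.png',x['color'][60:300,180:500])"
```

```text
spin 0.005
t 7.575 grasp [551.1 178.4 216.8] rot [ -88.6    0.5 -141.7] F [-0.3 -0.6 -0.7] w 59.7 j6 154.0
travel [ 1.4 46.8 -0.1]
```

View pics/w5.png

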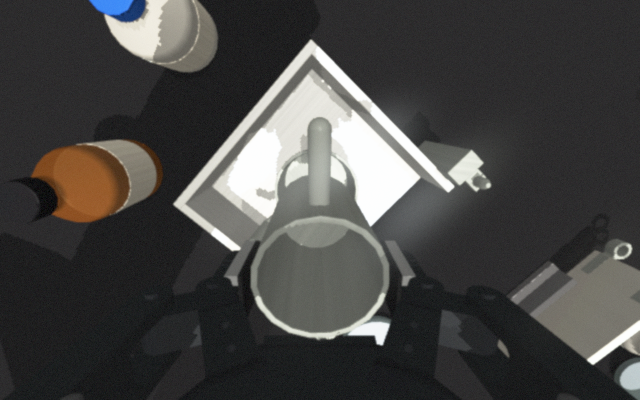

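Call:
servo_tool:
  commands:
    - {"jaw": 1,"travel": [0,35,0],"spin": 0}
    - {"jaw": 1,"travel": [0,35,0],"spin": 0}
    - {"jaw": 1,"travel": [0,15,0],"spin": 0}
    - {"jaw": 1,"travel": [0,0,0],"spin": 0}

```text
time_s: 8.22
tcp_pos: [551.1, 171.5, 286.1]
ee_rot: [-88.5, 0.6, -142.3]
force: [-0.0, -0.1, -1.3]
gripper_width: 59.0
```

```bash
python3 -c "
from h import *
go([551,177,84],-142)
s=camera('scene');d=camera('side')
a=cv2.resize(s['color'][140:270,330:470],None,fx=3,fy=3);b=cv2.resize(d['color'][80:210,240:380],None,fx=3,fy=3)
cv2.imwrite('pics/p6.png',np.hstack([a,b])[:, :800])"
```

```text
spin -0.005
t 8.225 grasp [554.9 169.1 131.1] rot [ -88.5    0.6 -142.3] F [-0.  -0.1 -1.3] w 59.0 j6 153.0
travel [-1.3 46.9 -9.9]
```

View pics/p6.png

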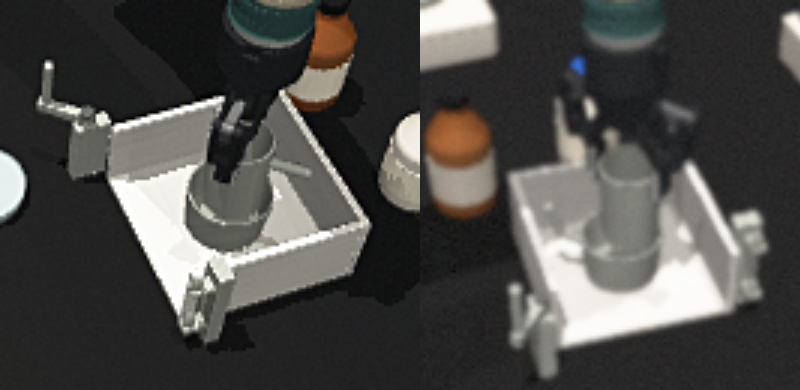

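Call:
servo_tool:
  commands:
    - {"jaw": 1,"travel": [-2,0,-10],"spin": 0}
    - {"jaw": 1,"travel": [0,0,0],"spin": 0}
    - {"jaw": 1,"travel": [0,20,0],"spin": 0}
    - {"jaw": 1,"travel": [0,8,0],"spin": 0}
    - {"jaw": 1,"travel": [0,0,0],"spin": 0}

```text
time_s: 8.95
tcp_pos: [550.9, 182.5, 266.1]
ee_rot: [-88.0, 1.3, -142.2]
force: [-1.5, -0.7, -0.6]
gripper_width: 59.4
```

```bash
python3 -c "
from h import *
go([551,177,84],-142)"
```

```text
spin -0.003
t 8.95 grasp [557.1 180.5 111.3] rot [ -88.     1.3 -142.2] F [-1.5 -0.7 -0.6] w 59.4 j6 154.0
travel [ 7.6 27.  -2. ]
```

Call:
servo_tool:
  commands:
    - {"jaw": 1,"travel": [6,0,-2],"spin": 0}
    - {"jaw": 1,"travel": [0,9,0],"spin": 0}
    - {"jaw": 1,"travel": [0,9,0],"spin": 0}
    - {"jaw": 1,"travel": [0,0,0],"spin": 0}

```text
time_s: 9.45
tcp_pos: [545.2, 179.4, 249.3]
ee_rot: [-87.8, 1.3, -142.2]
force: [-1.0, -0.7, -1.6]
gripper_width: 59.2
```

```bash
python3 -c "
from h import *
go([551,177,84],-142)"
```

```text
spin -0.003
t 9.45 grasp [551.5 176.9  94.4] rot [ -87.8    1.3 -142.2] F [-1.  -0.7 -1.6] w 59.2 j6 154.0
travel [ 0.6 10.4 -0.8]
```

Call:
servo_tool:
  commands:
    - {"jaw": 1,"travel": [0,5,0],"spin": 0}
    - {"jaw": 1,"travel": [0,4,0],"spin": 0}
    - {"jaw": 1,"travel": [0,2,0],"spin": 0}
    - {"jaw": 1,"travel": [0,0,0],"spin": 0}

```text
time_s: 9.95
tcp_pos: [546.6, 179.8, 240.0]
ee_rot: [-87.9, 1.4, -142.2]
force: [-2.0, -1.7, 0.9]
gripper_width: 59.5
```

```bash
python3 -c "
from h import *
go([551,177,84],-142)"
```

```text
spin -0.003
t 9.95 grasp [553.2 177.6  85.2] rot [ -87.9    1.4 -142.2] F [-2.  -1.7  0.9] w 59.5 j6 154.0
travel [ 2.1  1.1 -0.9]
```

Call:
servo_tool:
  commands:
    - {"jaw": 1,"travel": [0,1,0],"spin": 0}
    - {"jaw": 0.1,"travel": [0,0,0],"spin": 0}
    - {"jaw": 0.1,"travel": [0,0,0],"spin": 0}
    - {"jaw": 0.1,"travel": [0,0,0],"spin": 0}
    - {"jaw": 0.1,"travel": [0,0,0],"spin": 0}

```text
time_s: 10.58
tcp_pos: [547.7, 180.4, 238.8]
ee_rot: [-87.9, 1.6, -142.2]
force: [-0.5, 1.2, 1.1]
gripper_width: 76.6
```

```bash
python3 -c "
from h import *
go([551,177,84],-142)
s=camera('scene');d=camera('side');w=camera('wrist')
a=cv2.resize(s['color'][140:270,330:470],None,fx=3,fy=3);b=cv2.resize(d['color'][80:210,240:380],None,fx=3,fy=3)
cv2.imwrite('pics/p7.png',np.hstack([a,b])[:, :800]);cv2.imwrite('pics/w7.png',w['color'])"
```

```text
spin -0.003
t 10.575 grasp [554.7 178.6  83.9] rot [ -87.9    1.6 -142.2] F [-0.5  1.2  1.1] w 76.6 j6 154.0
travel [ 3.9 -0.2 -1. ]
```

View pics/p7.png

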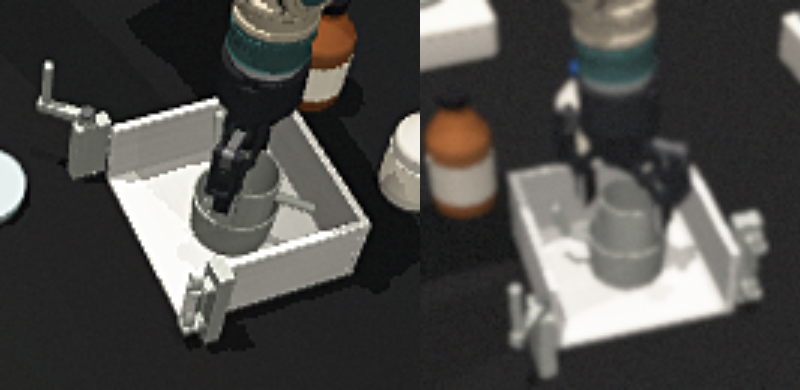

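View pics/w7.png

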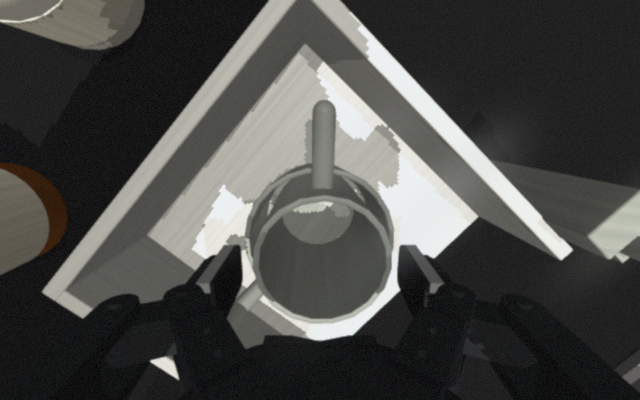

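Call:
servo_tool:
  commands:
    - {"jaw": 0,"travel": [2,-15,0],"spin": 0}
    - {"jaw": 0,"travel": [0,-25,0],"spin": 0}
    - {"jaw": 0,"travel": [0,-40,0],"spin": 0}
    - {"jaw": 0,"travel": [0,-40,0],"spin": 0}
    - {"jaw": 0,"travel": [0,-40,0],"spin": 0}

```text
time_s: 11.35
tcp_pos: [536.7, 180.4, 403.3]
ee_rot: [-88.0, 1.3, -142.2]
force: [0.2, -0.3, -0.8]
gripper_width: 85.8
```

```bash
python3 -c "
from h import *
import pickle
go([608,-150,200],-4)
s=camera('scene');d=camera('side');w=camera('wrist')
pickle.dump((s,d,w),open('c8.pkl','wb'))
a=cv2.resize(s['color'][140:270,330:470],None,fx=3,fy=3);b=cv2.resize(d['color'][80:210,240:380],None,fx=3,fy=3)
cv2.imwrite('pics/p8.png',np.hstack([a,b])[:, :800]);cv2.imwrite('pics/w8.png',w['color'])"
```

```text
spin -2.412
t 11.35 grasp [542.7 178.4 248.4] rot [ -88.     1.3 -142.2] F [ 0.2 -0.3 -0.8] w 85.8 j6 154.0
travel [  86.1   55.1 -322.5]
```

View pics/p8.png

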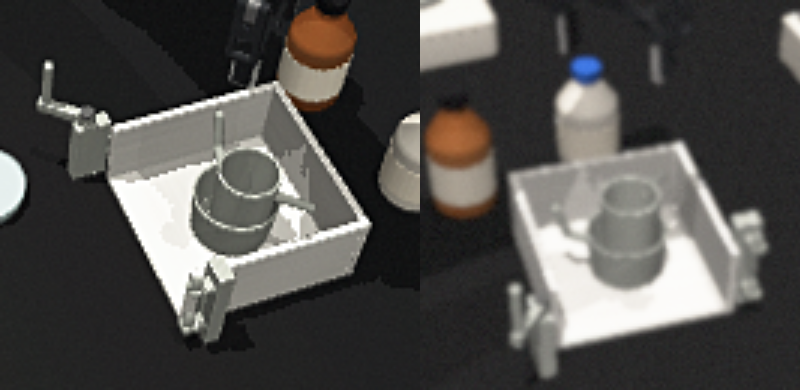

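View pics/w8.png

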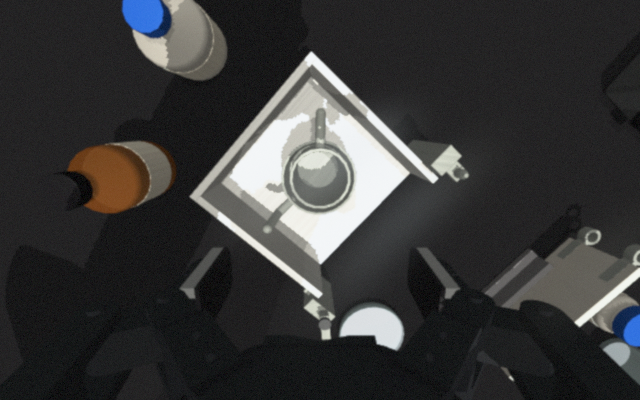

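```bash
python3 -c "
from h import *
import pickle
s,d,w=pickle.load(open('c8.pkl','rb'))
S=lambda x,y:(330+(x+.5)/3-.5,140+(y+.5)/3-.5);D=lambda x,y:(240+(x-420+.5)/3-.5,80+(y+.5)/3-.5)
print(tri((s,S(249,174)),(d,D(631,196)),(w,(319,177))))
print(tri((s,S(235,196)),(d,D(626,240)),)) # pan rim
print('stub',tri((s,S(48,65)),(d,D(515,288))))
g=tri((s,S(219,115)),(d,D(560,208)));print('panh',g,plane(w,(267,228),91)); print('cup h',tri((s,S(312,208)),(d,D(670,215))),plane(w,(320,113),80))
"
```

```text
(array([563.55916969, 184.04006997,  91.57136465]), [np.float64(1.0773032184058537), np.float64(0.8543234518524179), np.float64(0.9335073784363201)])
(array([555.14094464, 179.6545618 ,  44.39328169]), [np.float64(3.0865711757745755), np.float64(3.0865711757746244)])
stub (array([406.26615122,  50.43065313, 141.26435184]), [np.float64(0.09497321927723197), np.float64(0.09497321927719779)])
panh (array([492.35886164, 191.78003987,  93.2711541 ]), [np.float64(0.8835732307982118), np.float64(0.8835732307981897)]) [489.10052184 194.62184331  91.        ]
cup h (array([609.65206455, 219.42799032,  47.28560473]), [np.float64(19.80152550270268), np.float64(19.80152550270278)]) [611.93571405 220.91675864  80.        ]
```

```bash
python3 -c "
from h import *
import pickle
s,d,w=pickle.load(open('c8.pkl','rb'))
crop(w,250,90,140,160,5,'w8c.png')
b=cv2.resize(d['color'][115:190,270:345],None,fx=8,fy=8,interpolation=2);cv2.imwrite('pics/d8c.png',b)"
```

```text
(no output)
```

View pics/w8c.png

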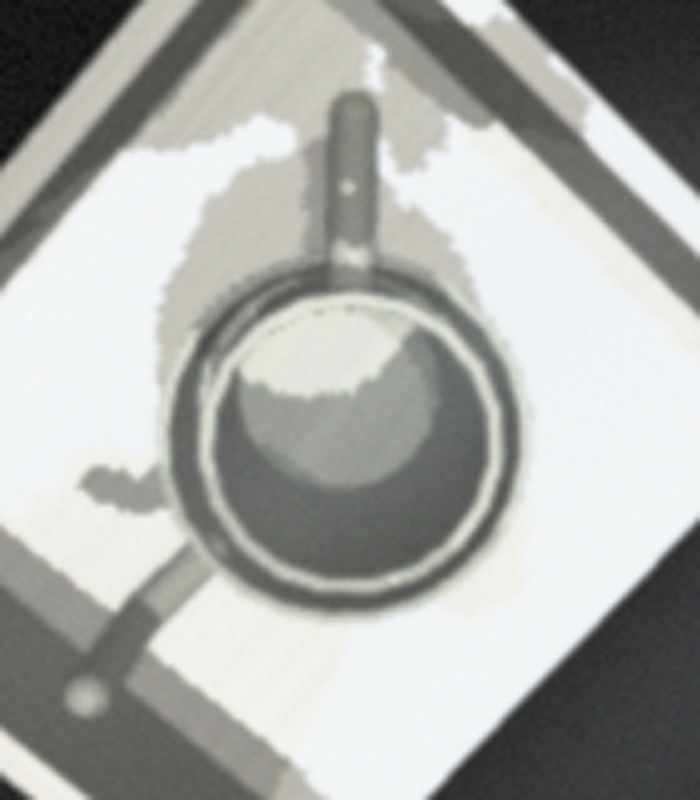

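View pics/d8c.png

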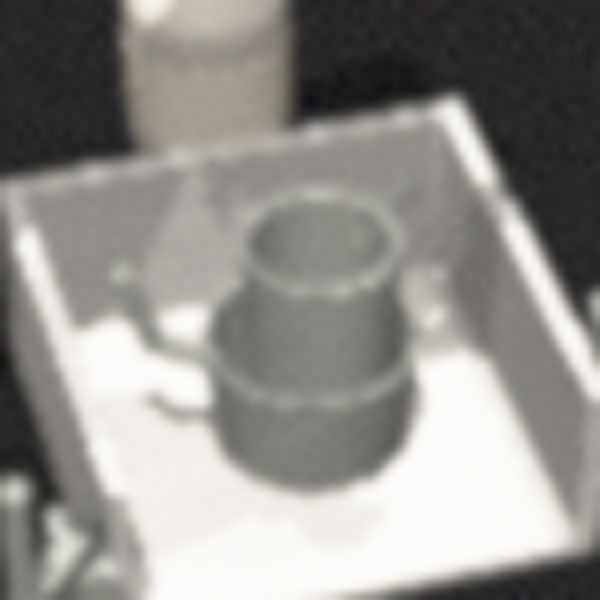

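```bash
python3 -c "
from h import *
import pickle
s,d,w=pickle.load(open('c8.pkl','rb'))
print('pan',plane(w,(318.9,177.2),56),'cuprim',plane(w,(320,178.5),95),'cup floor',plane(w,(318,169),13), 'rim px diam z95', 310/5)
f=cal(w)[0];T=cal(w)[3]; print(60*f/np.linalg.norm(T[:3,3]-np.array([560,180,95])))
"
```

```text
pan [558.76811436 179.92635055  56.        ] cuprim [562.77836376 183.55228123  95.        ] cup floor [561.40972701 181.3226764   13.        ] rim px diam z95 62.0
61.41635270557176
```

Call:
servo_tool:
  commands:
    - {"jaw": 0,"travel": [25,0,50],"spin": 0}
    - {"jaw": 0,"travel": [25,0,50],"spin": 0}
    - {"jaw": 0,"travel": [25,0,50],"spin": 0}
    - {"jaw": 0,"travel": [25,0,50],"spin": 0}
    - {"jaw": 0,"travel": [25,0,50],"spin": 0}
    - {"jaw": 0,"travel": [25,0,48],"spin": 0}

```text
time_s: 12.25
tcp_pos: [601.4, -151.6, 408.2]
ee_rot: [-88.2, 1.5, -141.7]
force: [1.1, -0.1, -0.2]
gripper_width: 85.5
```

Call:
servo_tool:
  commands:
    - {"jaw": 0,"travel": [0,0,0],"spin": -0.18}
    - {"jaw": 0,"travel": [0,0,0],"spin": -0.18}
    - {"jaw": 0,"travel": [0,0,0],"spin": -0.18}
    - {"jaw": 0,"travel": [0,0,0],"spin": -0.18}
    - {"jaw": 0,"travel": [0,0,0],"spin": -0.18}
    - {"jaw": 0,"travel": [0,0,0],"spin": -0.18}
    - {"jaw": 0,"travel": [0,0,0],"spin": -0.18}
    - {"jaw": 0,"travel": [0,0,0],"spin": -0.18}
    - {"jaw": 0,"travel": [0,0,0],"spin": -0.18}
    - {"jaw": 0,"travel": [0,0,0],"spin": -0.18}
    - {"jaw": 0,"travel": [0,0,0],"spin": -0.18}
    - {"jaw": 0,"travel": [0,0,0],"spin": -0.18}

```text
time_s: 13.75
tcp_pos: [594.8, -155.7, 394.1]
ee_rot: [-89.8, -0.7, -14.3]
force: [0.4, -0.6, 0.2]
gripper_width: 85.0
```

```bash
python3 -c "
from h import *
go([608,-150,200],-4)"
```

```text
spin -0.18
t 13.75 grasp [ 596.8 -155.7  239.1] rot [-89.8  -0.7 -14.3] F [ 0.4 -0.6  0.2] w 85.0 j6 -6.0
travel [10.2 39.3  6.4]
```

Call:
servo_tool:
  commands:
    - {"jaw": 0,"travel": [0,0,0],"spin": -0.18}
    - {"jaw": 0,"travel": [10,20,6],"spin": 0}
    - {"jaw": 0,"travel": [0,0,0],"spin": 0}

```text
time_s: 14.12
tcp_pos: [604.4, -149.5, 369.8]
ee_rot: [-89.8, -0.4, -3.9]
force: [-0.4, -0.3, -0.1]
gripper_width: 85.2
```

```bash
python3 -c "
from h import *
import pickle
go([608,-150,90],-4)
w=camera('wrist');pickle.dump(w,open('w9.pkl','wb'));cv2.imwrite('pics/w9.png',w['color'])"
```

```text
spin 0.002
t 14.125 grasp [ 605.6 -149.1  214.8] rot [-89.8  -0.4  -3.9] F [-0.4 -0.3 -0.1] w 85.2 j6 -16.0
travel [  1.5 124.8  -1.1]
```

View pics/w9.png

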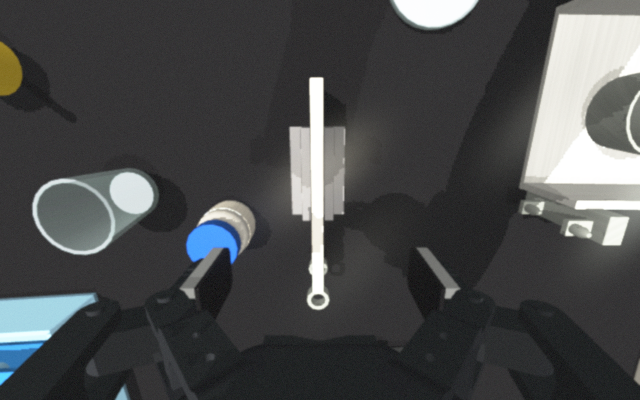

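```bash
python3 -c "
from h import *
import pickle
w=pickle.load(open('w9.pkl','rb'))
a=plane(w,(316.5,78),98);b=plane(w,(318,299),88);print(a,b,np.degrees(np.arctan2(*(b-a)[[1,0]])),np.linalg.norm((b-a)[:2]))
print(plane(w,(318.5,262),98)); print('jar',plane(w,(212,245),75))
st=state();R=Ro.from_euler('xyz',st['ee_rot'],degrees=True).as_matrix()
for L in (100,155,200): print(proj(w,st['tcp_pos']+L*R[:,1]))
"
```

```text
[ 510.72661159 -144.21105746   98.        ] [ 709.96300214 -156.8732842    88.        ] -3.636472911868282 199.63835128922673
[ 664.60025461 -153.26775807   98.        ]
jar [ 651.57688041 -255.67894656   75.        ]
[316.92363687 368.82819783]
[317.82662116 271.40795323]
[318.17325089 234.01111889]
```

Call:
servo_tool:
  commands:
    - {"jaw": 0.2,"travel": [-2,30,-1],"spin": 0}
    - {"jaw": 0.2,"travel": [0,35,0],"spin": 0}
    - {"jaw": 0.2,"travel": [0,25,0],"spin": 0}
    - {"jaw": 0.2,"travel": [0,0,0],"spin": 0}

```text
time_s: 14.68
tcp_pos: [604.2, -150.5, 279.4]
ee_rot: [-89.9, -0.6, -4.2]
force: [0.1, -0.2, 1.0]
gripper_width: 68.1
```

```bash
python3 -c "
from h import *
go([603.3,-150.2,80],-3.7)"
```

```text
spin -0.009
t 14.675 grasp [ 605.8 -150.4  124.4] rot [-89.9  -0.6  -4.2] F [ 0.1 -0.2  1. ] w 68.1 j6 -16.0
travel [-3.  44.4 -0.1]
```

Call:
servo_tool:
  commands:
    - {"jaw": 0.2,"travel": [-3,24,0],"spin": -0.009}
    - {"jaw": 0.2,"travel": [0,17,0],"spin": 0}
    - {"jaw": 0.2,"travel": [0,0,0],"spin": 0}

```text
time_s: 15.05
tcp_pos: [603.6, -150.9, 240.9]
ee_rot: [-90.0, -0.9, -3.8]
force: [-0.3, -0.5, 0.9]
gripper_width: 68.4
```

```bash
python3 -c "
from h import *
go([603.3,-150.2,80],-3.7)"
```

```text
spin -0.002
t 15.05 grasp [ 606.1 -151.1   85.9] rot [-90.   -0.9  -3.8] F [-0.3 -0.5  0.9] w 68.4 j6 -16.0
travel [-3.   5.9  0.7]
```

Call:
servo_tool:
  commands:
    - {"jaw": 0.2,"travel": [-3,3,1],"spin": 0}
    - {"jaw": 0.2,"travel": [0,0,0],"spin": 0}
    - {"jaw": 1,"travel": [0,0,0],"spin": 0}
    - {"jaw": 1,"travel": [0,0,0],"spin": 0}
    - {"jaw": 1,"travel": [0,0,0],"spin": 0}
    - {"jaw": 1,"travel": [0,0,0],"spin": 0}
  force: 90

```text
time_s: 15.8
tcp_pos: [602.5, -150.3, 241.7]
ee_rot: [-90.1, -1.3, -3.9]
force: [-0.3, -1.1, 1.4]
gripper_width: 8.4
```

```bash
python3 -c "
from h import *
go([603.3,-150.2,80],-3.7)"
```

```text
spin -0.003
t 15.8 grasp [ 606.  -150.8   86.7] rot [-90.1  -1.3  -3.9] F [-0.3 -1.1  1.4] w 8.4 j6 -16.0
travel [-2.9  6.7  0.5]
```

Call:
servo_tool:
  commands:
    - {"jaw": 1,"travel": [0,-15,0],"spin": 0}
    - {"jaw": 1,"travel": [0,-25,0],"spin": 0}
    - {"jaw": 1,"travel": [0,-25,0],"spin": 0}
    - {"jaw": 1,"travel": [0,0,0],"spin": 0}

```text
time_s: 16.3
tcp_pos: [599.9, -149.6, 308.2]
ee_rot: [-90.0, -1.1, -3.9]
force: [0.7, -1.0, -2.2]
gripper_width: 8.5
```

```bash
python3 -c "
from h import *
import pickle
go([603.3,-150.2,80],-3.7)
s=camera('scene');d=camera('side');pickle.dump((s,d),open('c10.pkl','wb'))
crop(s,270,190,130,130,3,'a.png');crop(d,300,150,160,130,3,'b.png')
a=cv2.imread('pics/a.png');b=cv2.imread('pics/b.png');cv2.imwrite('pics/p10.png',np.hstack([a,b])[:,:800])"
```

```text
spin -0.003
t 16.3 grasp [ 602.8 -149.9  153.2] rot [-90.   -1.1  -3.9] F [ 0.7 -1.  -2.2] w 8.5 j6 -16.0
travel [-0.8 73.2 -0.2]
```

View pics/p10.png

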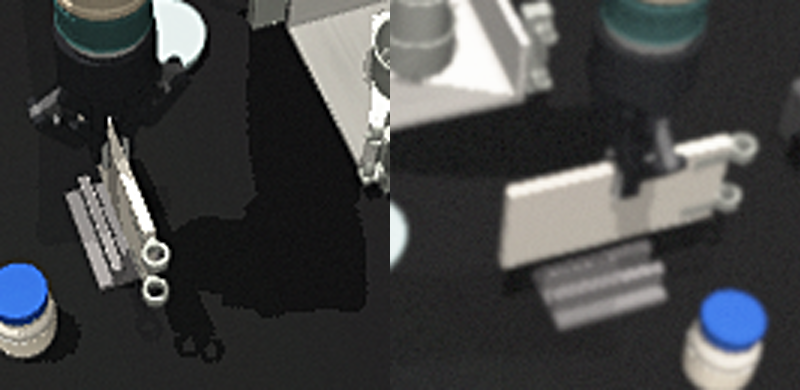

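```bash
python3 -c "
from h import *
import pickle
s,d=pickle.load(open('c0.pkl','rb'))
crop(s,380,215,35,45,12,'a.png');crop(d,335,140,35,45,12,'b.png')
a=cv2.imread('pics/a.png');b=cv2.imread('pics/b.png')
s,d=pickle.load(open('c10.pkl','rb'))
x,_=tri((s,(270+(155.5)/3-.5,190+(253.5)/3-.5)),(d,(300+351.5/3-.5,150+147.5/3-.5)));print('knH top',x,_)
x,_=tri((s,(270+(155)/3-.5,190+(290)/3-.5)),(d,(300+339/3-.5,150+196/3-.5)));print('knL top',x,_)
cv2.imwrite('pics/pins.png',np.hstack([a,b])[:,:840])"
```

```text
knH top [ 705.76182518 -156.37287991  147.88773248] [np.float64(0.40649125052474383), np.float64(0.40649125052463214)]
knL top [ 706.96778173 -157.6137879    88.90117354] [np.float64(0.7010740649342575), np.float64(0.7010740649342185)]
```

View pics/pins.png

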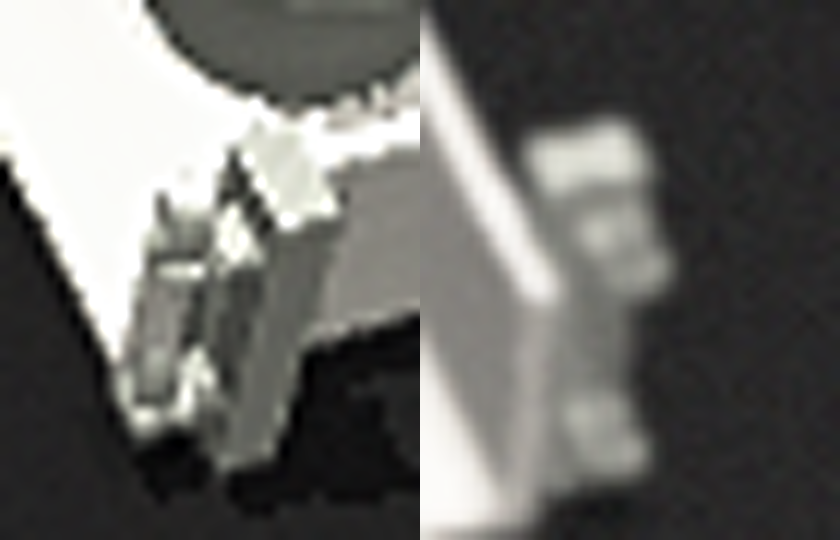

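```bash
python3 -c "
from h import *
import pickle
from scipy.optimize import least_squares
s,d=pickle.load(open('c0.pkl','rb'))
w1,_=pickle.load(open('w1.pkl','rb'));w4,_=pickle.load(open('w4.pkl','rb'))
A=[((-93,93.5),(467.2,275.3)),((93,93.5),(650.8,260.6)),((-93,-85.5),(454.2,97.7)),((-93,93.5),(465.9,275.2)),((93,93.5),(650.8,261.6)),((93,-85.5),(635.5,83.3)),((-93,93.5),(466.6,275.8)),((-93,-85.5),tuple(plane(w1,(226.5,181.5),80)[:2])),((93,93.5),tuple(plane(w1,(474.5,186),80)[:2])),((93,-85.5),tuple(plane(w1,(349.5,292),80)[:2]))]
P=np.array([a for a,_ in A]);Q=np.array([b for _,b in A])
def f(x):
  c,n=np.cos(x[2]),np.sin(x[2]); return (P@np.array([[c,n],[-n,c]])+x[:2]-Q).ravel()
r=least_squares(f,[551,175,-.08],loss='soft_l1');x=r.x;print(x[:2],np.degrees(x[2]));print(f(x).reshape(-1,2).round(1))
c,n=np.cos(x[2]),np.sin(x[2]);M=np.array([[c,-n],[n,c]])
for nm,p in [('pin',(108,-91)),('piv',(-106,-106))]: print(nm,M@p+x[:2])
pin=M@np.array((108,-91))+x[:2]
print('w1 pin hi',plane(w1,(90+531.5/2,30+568/2),106),'w4',plane(w4,(336.7,57.9),106))
for nm,cam in (('s',s),('d',d),('w1',w1),('w4',w4)): print(nm,proj(cam,[*pin,106]),proj(cam,[*pin,90]),proj(cam,[*pin,46]))
"
```

```text
[551.54131778 175.51329524] -4.386082473072982
[[-1.2  0.6]
 [ 0.6  1. ]
 [-1.9 -0.3]
 [ 0.1  0.7]
 [ 0.6  0. ]
 [ 2.2 -0.1]
 [-0.6  0.1]
 [-4.5 -2.2]
 [ 1.2  0.6]
 [ 0.4 -3.7]]
pin [652.26563249  76.52030343]
piv [437.74520927  77.93027577]
w1 pin hi [646.71272435  82.43123259 106.        ] w4 [651.31083977  76.96010119 106.        ]
s [395.69654714 232.20892809] [394.87774454 235.597452  ] [392.71688055 244.53994835]
d [353.00862567 156.9686675 ] [352.52003904 161.21884539] [351.22946807 172.4454241 ]
w1 [355.78895567 320.50918796] [354.03328272 310.93647812] [349.94952762 288.67002882]
w4 [337.94773461  57.12309221] [336.21190615  61.19583118] [332.43904003  70.04803009]
```

Call:
servo_tool:
  commands:
    - {"jaw": 1,"travel": [0,0,0],"spin": -0.125}
    - {"jaw": 1,"travel": [0,0,0],"spin": -0.125}
    - {"jaw": 1,"travel": [-5,-1,45],"spin": 0}
    - {"jaw": 1,"travel": [-5,-1,45],"spin": 0}
    - {"jaw": 1,"travel": [-5,-1,45],"spin": 0}
    - {"jaw": 1,"travel": [-5,-1,40],"spin": 0}
    - {"jaw": 1,"travel": [0,0,0],"spin": 0}

```text
time_s: 17.27
tcp_pos: [539.6, 23.5, 297.5]
ee_rot: [-89.7, 0.3, 10.8]
force: [0.0, -0.7, -2.4]
gripper_width: 8.4
```

```bash
cat > look.py <<'E'
from h import *
import pickle,sys
n=sys.argv[1]
s=camera('scene');d=camera('side');pickle.dump((s,d),open(f'c{n}.pkl','wb'))
crop(s,340,180,100,100,4,'a.png');crop(d,290,105,100,100,4,'b.png')
a=cv2.imread('pics/a.png');b=cv2.imread('pics/b.png');cv2.imwrite(f'pics/p{n}.png',np.hstack([a,b]))
E
python3 -c "
from h import *
go([548,33,130],10.5)"; python3 look.py 11
```

```text
spin 0.006
t 17.275 grasp [538.7  24.2 142.5] rot [-89.7   0.3  10.8] F [ 0.  -0.7 -2.4] w 8.4 j6 -15.0
travel [10.8 12.5  6.9]
```

View pics/p11.png

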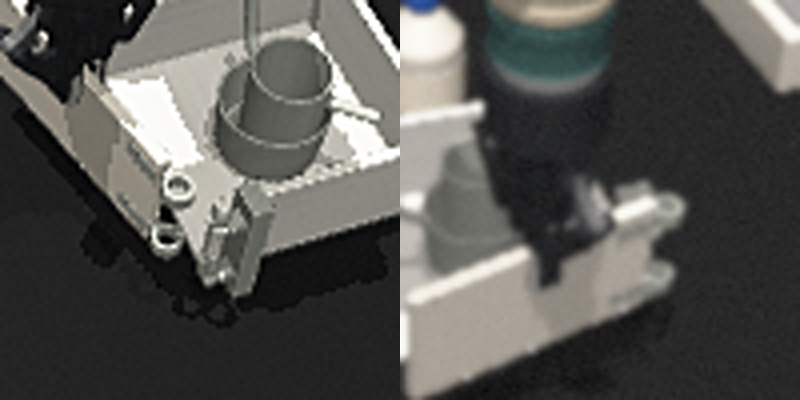

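```bash
python3 - <<'E'
from h import *
import pickle
s,d=pickle.load(open('c11.pkl','rb'))
crop(s,370,215,40,40,10,'a.png');crop(d,340,145,40,40,10,'b.png')
a=cv2.imread('pics/a.png');b=cv2.imread('pics/b.png')
def mark(im,c,o,k,p,col):
    u=(proj(c,p)-np.array(o)+.5)*k; cv2.drawMarker(im,tuple(int(v) for v in u),col,0,14,2)
cv2.imwrite('pics/p11z.png',np.hstack([a,b]))
E
```

```text
(no output)
```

View pics/p11z.png

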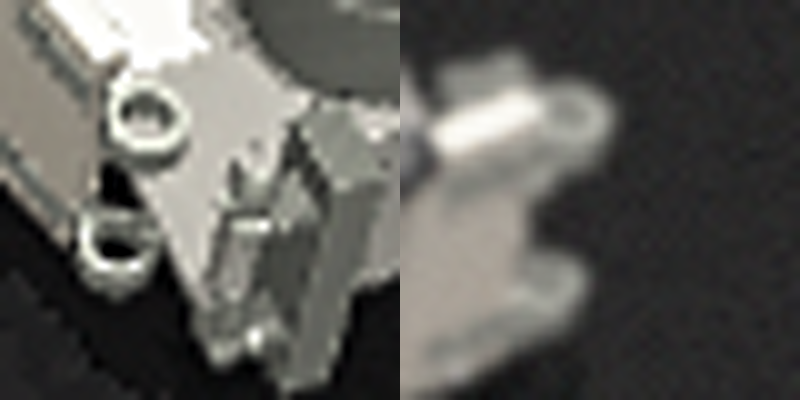

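```bash
python3 - <<'E'
from h import *
import pickle
s,d=pickle.load(open('c11.pkl','rb'))
H=tri((s,(384.3,225.8)),(d,(356.9,155.6)));L=tri((s,(381.2,238.9)),(d,(355.1,172.4)));print(H,L)
st=state();R=Ro.from_euler('xyz',st['ee_rot'],degrees=True).as_matrix();g=st['tcp_pos']+155*R[:,1]
for x in (H[0],L[0]): print((R.T@(x-g)).round(1))
print('pred knH', g+R@np.array([103.8,0,0]))
E
```

```text
(array([643.53794874,  42.79188725, 142.15235177]), [np.float64(0.9488023908736478), np.float64(0.9488023908736541)]) (array([643.3501249 ,  41.26553396,  81.70328428]), [np.float64(1.2003676235108234), np.float64(1.2003676235107967)])
[105.2   0.4   1.2]
[104.9  60.9  -0.4]
pred knH [642.37787773  41.31082798 142.59617606]
```

Call:
servo_tool:
  commands:
    - {"jaw": 1,"travel": [7,5,0],"spin": 0}
    - {"jaw": 1,"travel": [7,5,0],"spin": 0}
    - {"jaw": 1,"travel": [0,0,0],"spin": 0}

```text
time_s: 17.75
tcp_pos: [556.9, 21.9, 286.3]
ee_rot: [-89.8, 0.2, 10.5]
force: [-0.8, -0.0, -2.2]
gripper_width: 8.2
```

```bash
python3 -c "
from h import *
k=np.array([651.7,76.7]); 
R=go([651.7,76.7,130],None)
st=state();g=st['tcp_pos']+155*R[:,1]; kn=g+R@np.array([105,0,.4]);print('knuckle',kn, 'to pin', (R.T@np.array([651.7-kn[0],76.7-kn[1],0])).round(1))"
```

```text
t 17.75 grasp [556.4  22.3 131.3] rot [-89.8   0.2  10.5] F [-0.8 -0.  -2.2] w 8.2 j6 -15.0
travel [103.6   1.1  36.2]
knuckle [659.54572789  41.76462515 130.99680053] to pin [-1.4  0.1 35.8]
```

Call:
servo_tool:
  commands:
    - {"jaw": 1,"travel": [0,-1,12],"spin": 0}
    - {"jaw": 1,"travel": [-1,-1,11],"spin": 0}
    - {"jaw": 1,"travel": [0,-1,8],"spin": 0}
    - {"jaw": 1,"travel": [0,0,0],"spin": 0}

```text
time_s: 18.25
tcp_pos: [549.9, 54.2, 289.8]
ee_rot: [-89.8, 0.2, 10.4]
force: [0.1, -0.6, -1.9]
gripper_width: 8.6
```

```bash
cat > kn.py <<'E'
from h import *
st=state();R=Ro.from_euler('xyz',st['ee_rot'],degrees=True).as_matrix();g=st['tcp_pos']+155*R[:,1]; kn=g+R@np.array([105,0,.4]);print(st['time_s'],'knuckle',kn.round(1),'rot',st['ee_rot'].round(1),'F',st['force'].round(1), 'to pin', (R.T@np.array([651.7-kn[0],76.7-kn[1],0])).round(1))
E
python3 kn.py; python3 look.py 12; python3 - <<'E'
from h import *
import pickle
s,d=pickle.load(open('c12.pkl','rb'))
crop(s,370,215,40,40,10,'a.png');crop(d,335,140,40,40,10,'b.png')
a=cv2.imread('pics/a.png');b=cv2.imread('pics/b.png');cv2.imwrite('pics/p12z.png',np.hstack([a,b]))
E
```

```text
18.25 knuckle [652.5  74.1 134.4] rot [-89.8   0.2  10.4] F [ 0.1 -0.6 -1.9] to pin [-0.3  0.   2.7]
```

View pics/p12z.png

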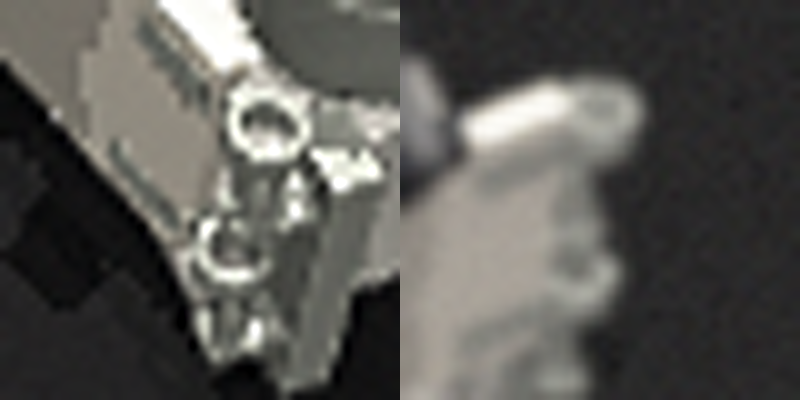

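```bash
python3 - <<'E'
from h import *
import pickle
s,d=pickle.load(open('c12.pkl','rb'))
print(tri((s,(396.35,226.85)),(d,(354.9,150.2))),tri((s,(393.05,239.05)),(d,(352.6,166.1))))
for p in ([651.7,76.7,134],[651.7,76.7,74]): print(proj(s,p),proj(d,p))
E
```

```text
(array([653.49388973,  73.22160887, 133.503154  ]), [np.float64(0.4788799451645639), np.float64(0.4788799451645881)]) (array([652.1021618 ,  73.18122588,  74.54793399]), [np.float64(0.42328595357140875), np.float64(0.4232859535714602)])
[397.12478747 225.89870846] [353.67749145 149.31007997]
[394.03018285 238.72181297] [351.83797513 165.38590372]
```

Call:
servo_tool:
  commands:
    - {"jaw": 1,"travel": [-1,0,3],"spin": 0}
    - {"jaw": 1,"travel": [0,0,0],"spin": 0}
    - {"jaw": 1,"travel": [0,6,0],"spin": 0}
    - {"jaw": 1,"travel": [0,5,0],"spin": 0}
    - {"jaw": 1,"travel": [0,0,0],"spin": 0}

```text
time_s: 18.98
tcp_pos: [548.3, 56.0, 277.7]
ee_rot: [-89.8, 0.2, 10.3]
force: [-0.2, 0.7, -2.4]
gripper_width: 9.0
```

```bash
python3 kn.py; python3 look.py 13; python3 - <<'E'
from h import *
import pickle
s,d=pickle.load(open('c13.pkl','rb'))
crop(s,370,215,40,40,10,'a.png');crop(d,335,140,40,40,10,'b.png')
a=cv2.imread('pics/a.png');b=cv2.imread('pics/b.png');cv2.imwrite('pics/p13z.png',np.hstack([a,b]))
E
```

```text
18.975 knuckle [650.9  75.6 122.3] rot [-89.8   0.2  10.3] F [-0.2  0.7 -2.4] to pin [ 1.  -0.   0.9]
```

View pics/p13z.png

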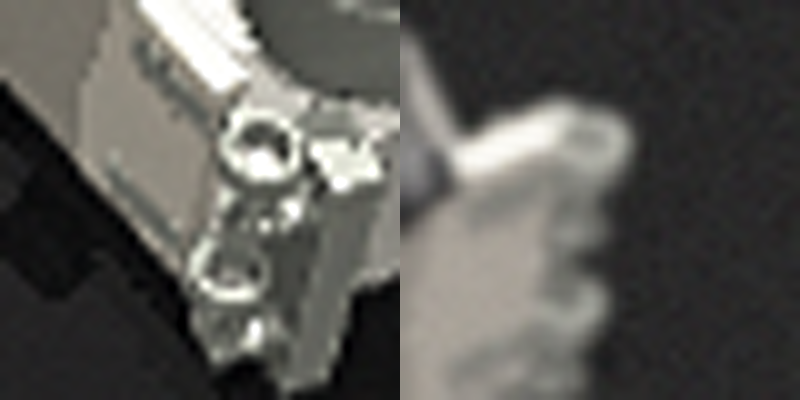

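Call:
servo_tool:
  commands:
    - {"jaw": 1,"travel": [1,3,1],"spin": 0}
    - {"jaw": 1,"travel": [0,4,0],"spin": 0}
    - {"jaw": 1,"travel": [0,3,0],"spin": 0}
    - {"jaw": 1,"travel": [0,0,0],"spin": 0}

```text
time_s: 19.58
tcp_pos: [549.5, 57.3, 267.6]
ee_rot: [-89.8, 0.1, 10.3]
force: [0.1, 0.3, -3.1]
gripper_width: 8.8
```

```bash
python3 kn.py
```

```text
19.575 knuckle [652.3  76.9 112.4] rot [-89.8   0.1  10.3] F [ 0.1  0.3 -3.1] to pin [-0.6  0.  -0.1]
```

Call:
servo_tool:
  commands:
    - {"jaw": 1,"travel": [0,4,0],"spin": 0}
    - {"jaw": 1,"travel": [0,3,0],"spin": 0}
    - {"jaw": 1,"travel": [0,1,0],"spin": 0}
    - {"jaw": 1,"travel": [0,0,0],"spin": 0}

```text
time_s: 20.08
tcp_pos: [549.5, 57.4, 259.0]
ee_rot: [-89.8, 0.1, 10.3]
force: [0.7, -0.1, -2.6]
gripper_width: 8.4
```

```bash
python3 kn.py
```

```text
20.075 knuckle [652.3  77.  103.8] rot [-89.8   0.1  10.3] F [ 0.7 -0.1 -2.6] to pin [-0.6  0.  -0.1]
```

Call:
servo_tool:
  commands:
    - {"jaw": 1,"travel": [0,2,0],"spin": 0}
    - {"jaw": 1,"travel": [0,2,0],"spin": 0}
    - {"jaw": 1,"travel": [0,0,0],"spin": 0}

```text
time_s: 20.45
tcp_pos: [549.8, 57.3, 257.5]
ee_rot: [-89.9, 0.0, 10.3]
force: [-1.7, 0.1, -0.0]
gripper_width: 8.7
```

```bash
python3 kn.py
```

```text
20.45 knuckle [652.9  76.9 102.5] rot [-89.9   0.   10.3] F [-1.7  0.1 -0. ] to pin [-1.2  0.   0. ]
```

Call:
servo_tool:
  commands:
    - {"jaw": 0.6,"travel": [0,0,0],"spin": 0}
    - {"jaw": 0.6,"travel": [0,0,0],"spin": 0}
    - {"jaw": 0.6,"travel": [0,0,0],"spin": 0}
    - {"jaw": 0.6,"travel": [0,-2,0],"spin": 0}

```text
time_s: 20.95
tcp_pos: [550.6, 57.3, 260.0]
ee_rot: [-89.9, -0.1, 10.3]
force: [0.8, 0.1, 0.2]
gripper_width: 34.1
```

```bash
python3 kn.py; python3 look.py 14
```

```text
20.95 knuckle [654.   76.9 105.1] rot [-89.9  -0.1  10.3] F [0.8 0.1 0.2] to pin [-2.3 -0.   0.3]
```

View pics/p14.png

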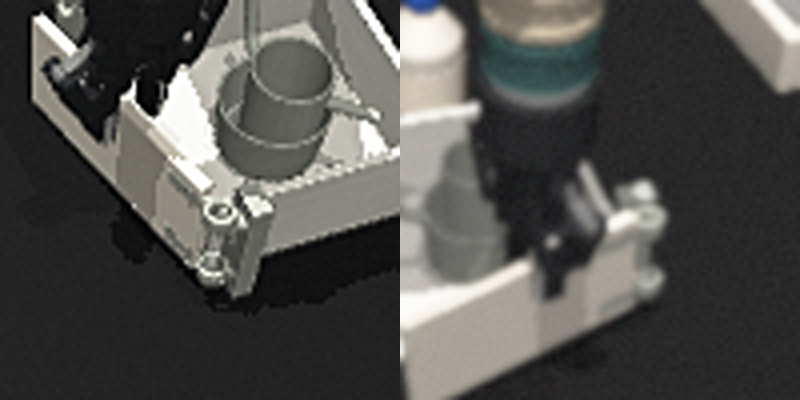

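Call:
servo_tool:
  commands:
    - {"jaw": 0.6,"travel": [0,-1,10],"spin": 0.06}
    - {"jaw": 0.6,"travel": [0,-1,10],"spin": 0.06}
    - {"jaw": 0.6,"travel": [0,-1,8],"spin": 0.06}
    - {"jaw": 0.6,"travel": [0,-1,5],"spin": 0.06}
    - {"jaw": 0.6,"travel": [0,0,0],"spin": 0}

```text
time_s: 21.68
tcp_pos: [547.5, 90.7, 264.5]
ee_rot: [-89.9, -0.1, -3.8]
force: [-0.4, 0.3, 0.2]
gripper_width: 34.1
```

```bash
python3 kn.py;python3 -c "
from h import *
go([547,97,98],-4.4)
w=camera('wrist');cv2.imwrite('pics/w15.png',w['color'])"; python3 look.py 15
```

```text
21.675 knuckle [652.7  84.4 109.7] rot [-89.9  -0.1  -3.8] F [-0.4  0.3  0.2] to pin [-0.5 -0.  -7.7]
spin 0.01
t 21.675 grasp [547.9  91.  109.5] rot [-89.9  -0.1  -3.8] F [-0.4  0.3  0.2] w 34.1 j6 7.0
travel [-1.4 11.5  5.9]
```

View pics/p15.png

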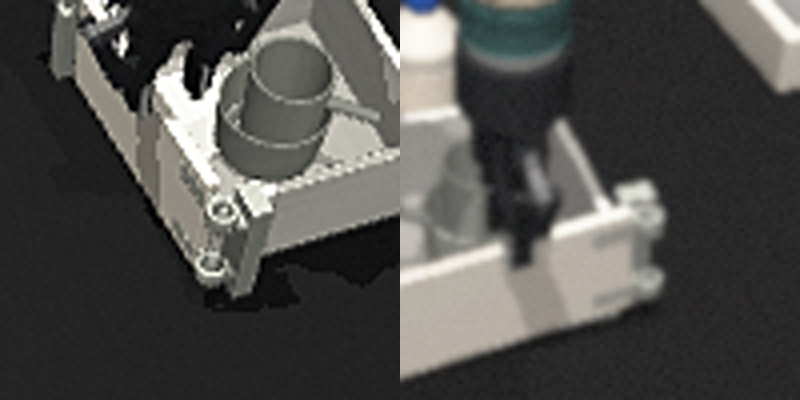

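View pics/w15.png

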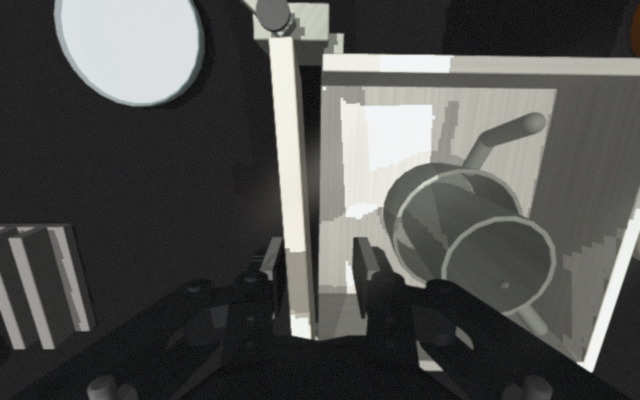

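Call:
servo_tool:
  commands:
    - {"jaw": 0.6,"travel": [0,2,4],"spin": 0}
    - {"jaw": 0.6,"travel": [0,2,4],"spin": 0}
    - {"jaw": 0.6,"travel": [0,0,0],"spin": 0}

```text
time_s: 22.2
tcp_pos: [548.1, 98.0, 260.1]
ee_rot: [-90.0, -0.1, -3.9]
force: [-0.2, -2.0, 0.7]
gripper_width: 33.9
```

```bash
python3 -c "
from h import *
go([547,97,98],-4.4)
w=camera('wrist');cv2.imwrite('pics/w16.png',w['color'])"
```

```text
spin 0.009
t 22.2 grasp [548.5  98.  105.1] rot [-90.   -0.1  -3.9] F [-0.2 -2.   0.7] w 33.9 j6 7.0
travel [-1.4  7.1 -1.1]
```

View pics/w16.png

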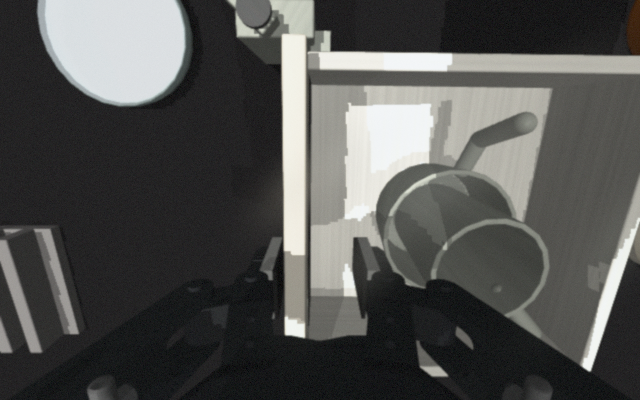

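Call:
servo_tool:
  commands:
    - {"jaw": 0.6,"travel": [0,0,-6],"spin": 0}
    - {"jaw": 0.6,"travel": [0,-35,0],"spin": 0}
    - {"jaw": 0.6,"travel": [0,-40,0],"spin": 0}
    - {"jaw": 0.6,"travel": [-46,0,-17],"spin": 0}
    - {"jaw": 0.6,"travel": [-46,0,-17],"spin": 0}
    - {"jaw": 0.6,"travel": [-40,0,-16],"spin": 0}
    - {"jaw": 0.6,"travel": [0,0,0],"spin": 0}

```text
time_s: 23.12
tcp_pos: [409.0, 49.1, 336.4]
ee_rot: [-89.7, -0.1, -3.9]
force: [-0.4, -0.7, -0.9]
gripper_width: 34.3
```

```bash
python3 -c "
from h import *
import pickle
go([406,50.4,136],None)
w=camera('wrist');cv2.imwrite('pics/w17.png',w['color'])
s=camera('scene');d=camera('side');pickle.dump((s,d,w),open('c17.pkl','wb'))
crop(s,320,130,150,130,3,'a.png');crop(d,240,100,120,130,3,'b.png')
a=cv2.imread('pics/a.png');b=cv2.imread('pics/b.png');cv2.imwrite('pics/p17.png',np.hstack([a,b])[:,:800])"
```

```text
t 23.125 grasp [409.4  49.9 181.4] rot [-89.7  -0.1  -3.9] F [-0.4 -0.7 -0.9] w 34.3 j6 2.0
travel [-3.5 45.4  0. ]
```

View pics/w17.png

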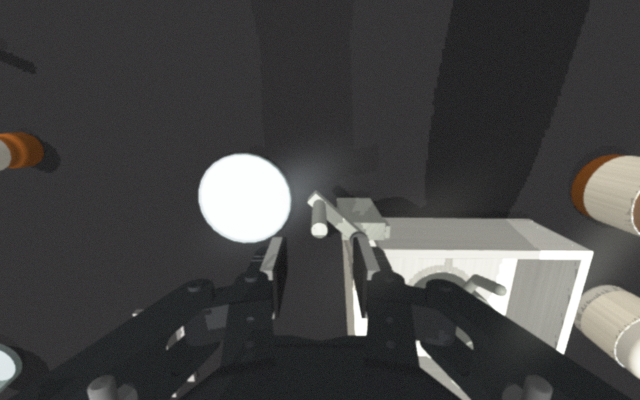

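View pics/p17.png

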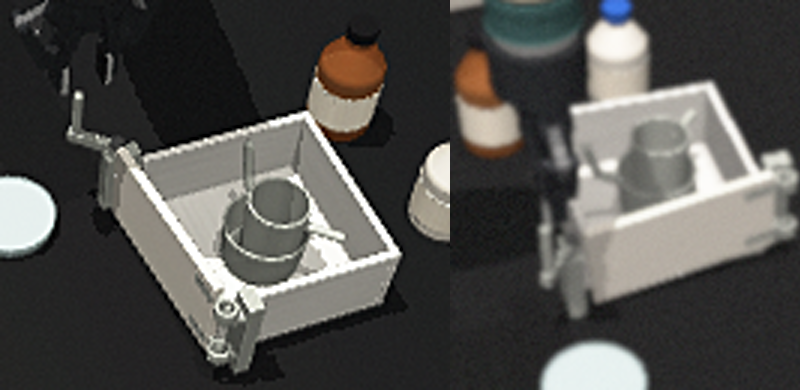

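Call:
servo_tool:
  commands:
    - {"jaw": 0.6,"travel": [-3,15,0],"spin": 0}
    - {"jaw": 0.6,"travel": [0,20,0],"spin": 0}
    - {"jaw": 0.6,"travel": [0,4,0],"spin": 0}
    - {"jaw": 0.6,"travel": [0,0,0],"spin": 0}

```text
time_s: 23.78
tcp_pos: [413.3, 50.4, 296.1]
ee_rot: [-89.7, -0.4, -3.7]
force: [0.2, 0.9, 0.1]
gripper_width: 34.4
```

```bash
python3 -c "
from h import *
import pickle
go([406,50.4,136],None)
w=camera('wrist');cv2.imwrite('pics/w18.png',w['color'][120:400,160:480])
print(plane(w,(0,0),142)*0)"
```

```text
t 23.775 grasp [414.5  51.3 141.1] rot [-89.7  -0.4  -3.7] F [0.2 0.9 0.1] w 34.4 j6 2.0
travel [-8.5  5.  -1.5]
[ 0. -0.  0.]
```

View pics/w18.png

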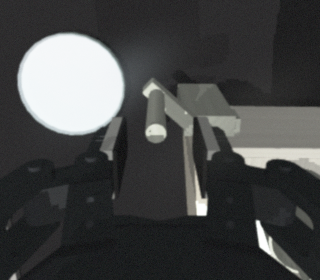

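Call:
servo_tool:
  commands:
    - {"jaw": 0.6,"travel": [-8,2,-1],"spin": 0}
    - {"jaw": 0.6,"travel": [0,1,0],"spin": 0}
    - {"jaw": 1,"travel": [0,0,0],"spin": 0}
    - {"jaw": 1,"travel": [0,0,0],"spin": 0}
    - {"jaw": 1,"travel": [0,0,0],"spin": 0}
  force: 30

```text
time_s: 24.45
tcp_pos: [404.9, 49.7, 294.2]
ee_rot: [-89.7, -0.5, -3.7]
force: [-1.0, 0.2, -0.7]
gripper_width: 8.7
```

```bash
python3 -c "
from h import *
import pickle
go([406,50.4,136],None)
w=camera('wrist');cv2.imwrite('pics/w19.png',w['color'][120:400,160:480])"
```

```text
t 24.45 grasp [406.4  50.3 139.2] rot [-89.7  -0.5  -3.7] F [-1.   0.2 -0.7] w 8.7 j6 2.0
travel [-0.5  3.2  0.1]
```

View pics/w19.png

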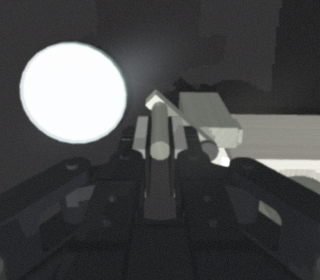

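Call:
servo_tool:
  commands:
    - {"jaw": 1,"travel": [9.5,-1,-7],"spin": 0}
    - {"jaw": 1,"travel": [11,-1,-4],"spin": 0}
    - {"jaw": 1,"travel": [11.5,-1,-1],"spin": 0}
    - {"jaw": 1,"travel": [11.5,-1,2.5],"spin": 0}
  force: 30

```text
time_s: 25.0
tcp_pos: [446.3, 36.5, 294.5]
ee_rot: [-89.8, 0.2, -3.7]
force: [-2.5, -5.2, -7.6]
gripper_width: 8.5
```

```bash
cat > arc.py <<'E'
from h import *
R=go([406,50.4,138],None);st=state();g=st['tcp_pos']+155*R[:,1]
v=g[:2]-np.array([437.7,78]);a=np.arctan2(-v[1],-v[0])+np.radians(4.4);a%=2*np.pi;print('angle',a,'r',np.hypot(*v))
prev=g
for b in np.radians(np.arange(np.degrees(a)+16,185,16).tolist()+[176]):
    w=b-np.radians(4.4);p=np.array([437.7-42*np.cos(w),78-42*np.sin(w),g[2]]);print(round(np.degrees(b)),(R.T@(p-prev)).round(1));prev=p
E
python3 arc.py
```

```text
t 25.0 grasp [445.9  37.2 139.5] rot [-89.8   0.2  -3.7] F [-2.5 -5.2 -7.6] w 8.5 j6 0.0
travel [-40.7   1.7  10.6]
angle 1.8470587511596883 r 41.63434592799074
122 [10.8 -0.   4.2]
138 [9.1 0.  7.4]
154 [6.7 0.  9.6]
170 [ 3.8  0.  11.1]
176 [0.6 0.  4.5]
```

Call:
servo_tool:
  commands:
    - {"jaw": 1,"travel": [10.5,0,4],"spin": 0}
    - {"jaw": 1,"travel": [9,0,7.5],"spin": 0}
    - {"jaw": 1,"travel": [6.5,0,9.5],"spin": 0}
    - {"jaw": 1,"travel": [0,0,0],"spin": 0}

```text
time_s: 25.5
tcp_pos: [479.1, 55.0, 294.3]
ee_rot: [-90.2, -0.1, -3.8]
force: [-2.7, 1.3, -3.9]
gripper_width: 8.3
```

```bash
python3 arc.py
```

```text
t 25.5 grasp [479.4  54.5 139.3] rot [-90.2  -0.1  -3.8] F [-2.7  1.3 -3.9] w 8.3 j6 3.0
travel [-72.9   1.2  -8.9]
angle 2.7040466745561695 r 47.84253875180583
171 [-1.7 -0.  13.7]
176 [ 0.5 -0.   3.7]
```

Call:
servo_tool:
  commands:
    - {"jaw": 1,"travel": [-2,0,8],"spin": 0}
    - {"jaw": 1,"travel": [0,0,7],"spin": 0}
    - {"jaw": 1,"travel": [0,0,0],"spin": 0}

```text
time_s: 25.88
tcp_pos: [483.8, 68.5, 294.6]
ee_rot: [-90.7, -1.1, -3.9]
force: [-0.6, 0.9, -7.2]
gripper_width: 8.6
```

```bash
python3 arc.py;  python3 -c "
from h import *
w=camera('wrist');cv2.imwrite('pics/w20.png',w['color'][60:400,120:520])
s=camera('scene');d=camera('side')
crop(s,320,130,150,130,3,'a.png');crop(d,240,100,120,130,3,'b.png')
a=cv2.imread('pics/a.png');b=cv2.imread('pics/b.png');cv2.imwrite('pics/p20.png',np.hstack([a,b])[:,:800])"
```

```text
t 25.875 grasp [486.6  66.4 139.6] rot [-90.7  -1.1  -3.9] F [-0.6  0.9 -7.2] w 8.6 j6 5.0
travel [-79.3   0.4 -21.5]
angle 2.9848731148851813 r 50.22932948717225
176 [-7.7 -0.2  5. ]
```

View pics/w20.png

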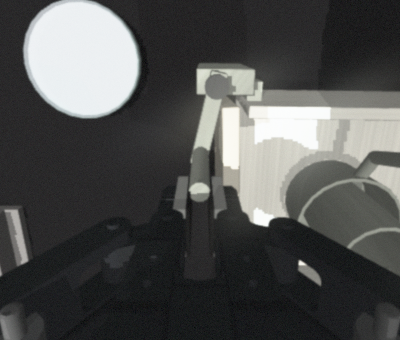

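View pics/p20.png

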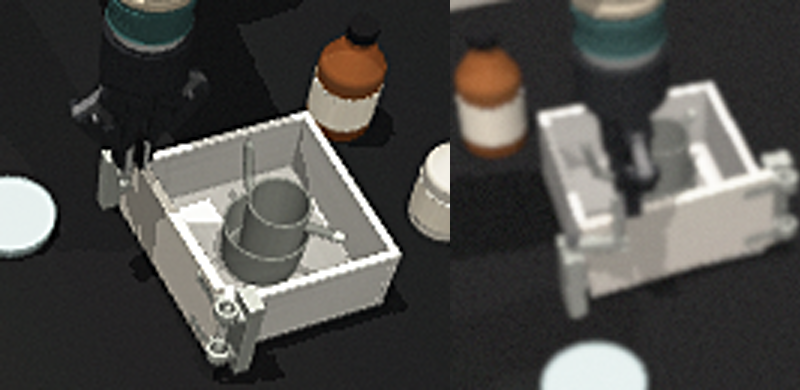

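Call:
servo_tool:
  commands:
    - {"jaw": 1,"travel": [-6,1,5],"spin": 0}
    - {"jaw": 1,"travel": [-4,1,5],"spin": 0}
    - {"jaw": 1,"travel": [0,0,2],"spin": 0}

```text
time_s: 26.4
tcp_pos: [482.1, 78.6, 294.8]
ee_rot: [-91.3, -2.6, -4.1]
force: [1.6, -2.9, -13.0]
gripper_width: 7.8
```

```bash
python3 arc.py;  python3 -c "
from h import *
w=camera('wrist');cv2.imwrite('pics/w21.png',w['color'][60:400,120:520])"
```

```text
t 26.4 grasp [488.7  74.7 140. ] rot [-91.3  -2.6  -4.1] F [  1.6  -2.9 -13. ] w 7.8 j6 6.0
travel [-80.8  -0.9 -30.1]
angle 3.1544270686259623 r 51.12239785681812
176 [-9.2 -0.3 -3.5]
```

View pics/w21.png

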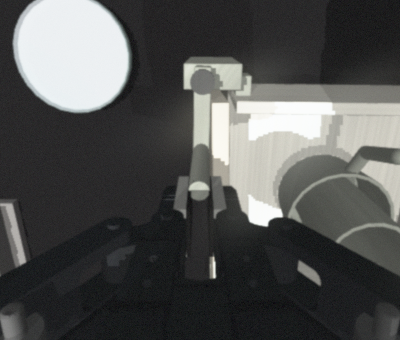

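Call:
servo_tool:
  commands:
    - {"jaw": 0.65,"travel": [0,0,0],"spin": 0}
    - {"jaw": 0.65,"travel": [0,0,0],"spin": 0}
    - {"jaw": 0.65,"travel": [0,0,0],"spin": 0}
    - {"jaw": 0.65,"travel": [0,-20,0],"spin": 0}
    - {"jaw": 0.65,"travel": [0,-40,0],"spin": 0}
    - {"jaw": 0.65,"travel": [0,-50,0],"spin": 0}
    - {"jaw": 0.65,"travel": [-40,-20,0],"spin": 0}
    - {"jaw": 0.65,"travel": [-40,0,0],"spin": 0}
    - {"jaw": 0.65,"travel": [0,0,0],"spin": 0}

```text
time_s: 27.58
tcp_pos: [395.2, 88.5, 432.9]
ee_rot: [-90.9, -3.1, -4.0]
force: [0.4, -0.3, -0.3]
gripper_width: 29.9
```

```bash
python3 -c "
from h import *
import pickle
go([406,50,138],None)
w=camera('wrist');cv2.imwrite('pics/w22.png',w['color'])
s=camera('scene');d=camera('side');pickle.dump((s,d,w),open('c22.pkl','wb'))
crop(s,330,130,130,130,3,'a.png');crop(d,250,100,130,130,3,'b.png')
a=cv2.imread('pics/a.png');b=cv2.imread('pics/b.png');cv2.imwrite('pics/p22.png',np.hstack([a,b])[:,:800]);cv2.imwrite('pics/s22.png',s['color'])"
```

```text
t 27.575 grasp [403.4  85.6 278.2] rot [-90.9  -3.1  -4. ] F [ 0.4 -0.3 -0.3] w 29.9 j6 8.0
travel [ -2.6 140.8 -33.1]
```

View pics/p22.png

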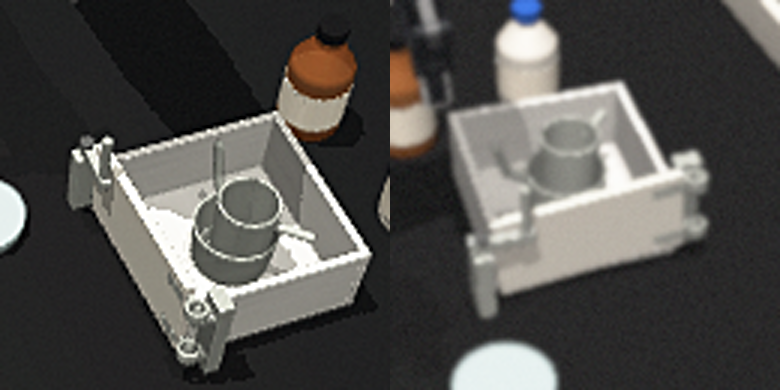

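View pics/s22.png

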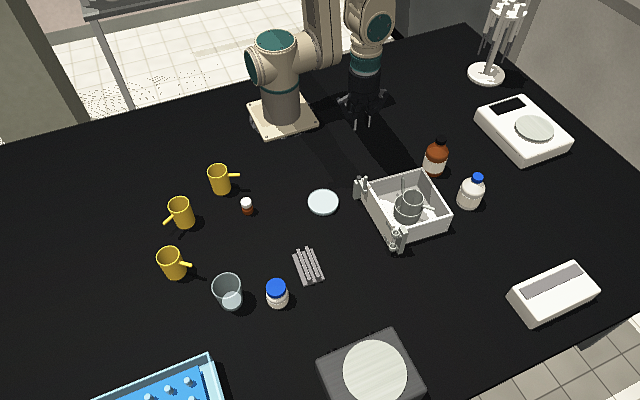

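View pics/w22.png

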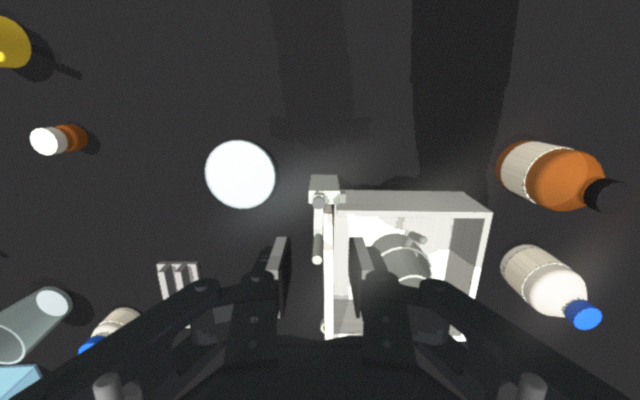

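```bash
python3 - <<'E'
from h import *
import pickle
s,d,w=pickle.load(open('c22.pkl','rb'))
S=lambda x,y:(330+(x+.5)/3-.5,130+(y+.5)/3-.5);D=lambda x,y:(250+(x+.5)/3-.5,100+(y+.5)/3-.5)
t=tri((s,S(107,142)),(d,D(137,190)))[0];print('stub',t); v=t[:2]-[437.7,78];print(np.arctan2(-v[1],-v[0])%(2*np.pi)+np.radians(4.4),np.hypot(*v))
for z in (142,):
  t=plane(w,(318,259),z);v=t[:2]-[437.7,78];print('w stub',t,np.arctan2(-v[1],-v[0])%(2*np.pi)+np.radians(4.4),np.hypot(*v))
print('knH',tri((s,S(196,307)),(d,D(306,176))));print('knL',tri((s,S(189,348)),(d,D(306,226))))
print('cup',tri((s,S(249,203)),(d,D(181,135))))
crop(s,375,215,40,45,9,'a.png');crop(d,335,140,40,45,9,'b.png')
a=cv2.imread('pics/a.png');b=cv2.imread('pics/b.png');cv2.imwrite('pics/p22z.png',np.hstack([a,b]))
E
```

```text
stub [479.6519529   74.63125366 140.50027209]
3.1382589628597066 42.08699090982595
w stub [477.52268496  77.12528327 142.        ] 3.19642538466728 39.83229049972284
knH (array([648.72146073,  77.10849167, 101.5952207 ]), [np.float64(0.06286132840196187), np.float64(0.06286132840179148)])
knL (array([652.73736285,  75.95113517,  38.14800785]), [np.float64(2.028299336888996), np.float64(2.028299336889203)])
cup (array([563.91347527, 182.62375872,  94.10350026]), [np.float64(0.5893680306310556), np.float64(0.5893680306311578)])
```

View pics/p22z.png

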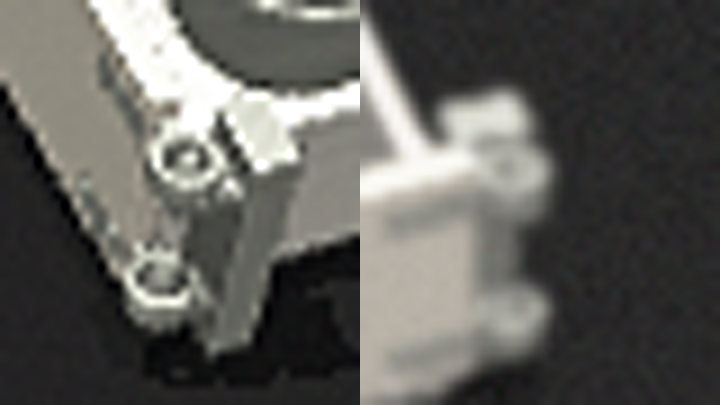

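Call:
servo_tool:
  commands:
    - {"jaw": 0.65,"travel": [0,0,0],"spin": 0}
    - {"jaw": 0.65,"travel": [0,0,0],"spin": 0}

```text
time_s: 27.98
tcp_pos: [399.4, 88.2, 432.5]
ee_rot: [-90.9, -3.2, -4.1]
force: [0.3, -0.6, 0.3]
gripper_width: 29.7
```

```bash
python3 -c "
from station import *
print(state()['time_s'],state()['force']);print(close_job())"
```

```text
27.975 [ 0.2796927  -0.61373246  0.32746354]
the job is handed in; nothing more can be done
None
```

I stood the steel cup in the pan, hung the gate on both pins, pushed it shut and swung the catch across it. I then handed the job in at about 28 s. It gave no verdict, so the results below come from my own last pictures.

- **Cup:** its rim is at z ≈ 94 mm (95 expected when seated). The wrist view after release put its centre about 4 mm from the pan's. The handles point well apart, with tips over 100 mm from each other. Setting the cup down shifted the pan by roughly 8 mm, still well within the limit.
- **Gate:** both pins show inside their knuckles. The top of the upper knuckle is at z ≈ 101.6 mm (102 expected). The gate lies parallel to the bay front, against the wall ends.
- **Catch:** the stub's measured position gives about 3.14 rad. A separate wrist-camera reading gave 3.20, past the stop, so within measuring error it is against the stop.
- **Everything else:** the arm was clear of everything with no force reading, and the other items look undisturbed in the scene view.

**Checks that disagreed:**
- The lower knuckle's measured height came out 4 mm low (38 instead of 42 mm), with a 2 mm mismatch between the views. I judged it by the visible seating and by the weight coming off the gripper.
- The wrist camera was 3 to 5 mm off towards its picture edges, so I set the hinge position mainly from the scene and side cameras.

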